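Clear the restorer's bench: weights in the tub, porcelain dishes nested

TASK

The repair is finished, so clear the bench: put every loose steel weight, including any left in a dish, into the grey tub. Stand the largest handled porcelain dish upright in the middle of the round cork mat and nest the other dishes in it in size order, each sitting flat on the floor of the next larger one there is, with the handles fanned out so that none lies on another. Do not shift or tip the bottle, the squat jar or the rubber block.

Things in the scene. Friction and masses are not known exactly. Their poses are not given: they have to be found in the camera images.
- dish1_mid (a point): White porcelain lab dish with a stick handle, the largest of the set: round, straight taper, outside diameter 100 mm at the rim, 88 mm at the flat foot, 42 mm high to the rim, wall 3 mm, floor 5 mm thick, open top, 240 g. Point on its axis 21 mm above the foot; z up the axis; the handle sticks out along its own -x.
- dish1_grip (a point): Grip point on the handle of the largest dish, 81 mm from the dish's axis along its -x, 45.5 mm above its foot; axes as the dish. The handle is a level bar 10 mm wide and 9 mm deep, its underside 1 mm below the rim, ending 96 mm from the axis. Nested, a dish stands 5 mm up on the floor of the one around it; two handles pointing nearly the same way collide (keep 45 degrees apart).
- dish2_mid (a point): White porcelain lab dish with a stick handle, the second largest of the set: round, straight taper, outside diameter 82 mm at the rim, 70 mm at the flat foot, 41 mm high to the rim, wall 3 mm, floor 5 mm thick, open top, 190 g. Point on its axis 20.5 mm above the foot; z up the axis; the handle sticks out along its own -x. May be absent.
- dish2_grip (a point): Grip point on the handle of the second largest dish, 81 mm from the dish's axis along its -x, 44.5 mm above its foot; axes as the dish. The handle is a level bar 10 mm wide and 9 mm deep, its underside 1 mm below the rim, ending 96 mm from the axis. May be absent.
- dish3_mid (a point): White porcelain lab dish with a stick handle, the third largest of the set: round, straight taper, outside diameter 64 mm at the rim, 52 mm at the flat foot, 40 mm high to the rim, wall 3 mm, floor 5 mm thick, open top, 150 g. Point on its axis 20 mm above the foot; z up the axis; the handle sticks out along its own -x. May be absent.
- dish3_grip (a point): Grip point on the handle of the third largest dish, 81 mm from the dish's axis along its -x, 43.5 mm above its foot; axes as the dish. The handle is a level bar 10 mm wide and 9 mm deep, its underside 1 mm below the rim, ending 96 mm from the axis. May be absent.
- dish4_mid (a point): White porcelain lab dish with a stick handle, the smallest of the set: round, straight taper, outside diameter 46 mm at the rim, 34 mm at the flat foot, 39 mm high to the rim, wall 3 mm, floor 5 mm thick, open top, 120 g. Point on its axis 19.5 mm above the foot; z up the axis; the handle sticks out along its own -x. May be absent.
- dish4_grip (a point): Grip point on the handle of the smallest dish, 81 mm from the dish's axis along its -x, 42.5 mm above its foot; axes as the dish. The handle is a level bar 10 mm wide and 9 mm deep, its underside 1 mm below the rim, ending 96 mm from the axis. May be absent.
- weight1_mid (a point): Bright steel 100 g knob weight: disc 28 mm in diameter and 20 mm high, on it a neck and a 12 mm wide knob up to 34 mm. The point lies on its axis 17 mm above its underside; z points up its axis. May be absent. It starts upright on the floor of the largest dish.
- weight2_mid (a point): Bright steel 100 g knob weight: disc 28 mm in diameter and 20 mm high, on it a neck and a 12 mm wide knob up to 34 mm. The point lies on its axis 17 mm above its underside; z points up its axis. May be absent. It starts upright on the bench.
- weight3_mid (a point): Bright steel 100 g knob weight: disc 28 mm in diameter and 20 mm high, on it a neck and a 12 mm wide knob up to 34 mm. The point lies on its axis 17 mm above its underside; z points up its axis. May be absent. It starts upright on the bench.
- weight4_mid (a point): Bright steel 100 g knob weight: disc 28 mm in diameter and 20 mm high, on it a neck and a 12 mm wide knob up to 34 mm. The point lies on its axis 17 mm above its underside; z points up its axis. May be absent. It starts upright on the bench.
- weight5_mid (a point): Bright steel 100 g knob weight: disc 28 mm in diameter and 20 mm high, on it a neck and a 12 mm wide knob up to 34 mm. The point lies on its axis 17 mm above its underside; z points up its axis. May be absent. It starts upright on the bench.
- weight6_mid (a point): Bright steel 100 g knob weight: disc 28 mm in diameter and 20 mm high, on it a neck and a 12 mm wide knob up to 34 mm. The point lies on its axis 17 mm above its underside; z points up its axis. May be absent. It starts upright on the bench.
- mat_top (a point): Centre of the upper face of a round brown cork mat, 140 mm in diameter and 6 mm thick, fixed on the bench.
- tub_floor (a point): Centre of the inner floor of an open grey plastic tub, fixed on the bench: outside 110 mm along its x, 140 mm along its y, 55 mm high, walls and floor 4 mm thick.
- bottle_mid (a point): Glass bottle with a blue cap, 64 mm in diameter, 120 mm high; bystander. Point half-way up.
- pigment_jar_mid (a point): Squat glass jar with a black cap, 62 mm in diameter, 62 mm high; bystander. Point half-way up.
- rubber_block_mid (a point): Black rubber block 80 x 50 x 32 mm; bystander. Point at its centre.

How it is judged (in metres and radians):
At the end, for the whole second after the job is handed in: Every weight lies in the tub; dish1 is within 30 mm of the mat's centre, the others inside it within 25 mm of its axis, each foot down (within 4 mm) on the floor of the dish around it, all upright within 0.08 rad, no two handle grips within 25 mm (x of weight1_mid in the frame of tub_floor between -0.051 and 0.051 m and y of weight1_mid in the frame of tub_floor between -0.066 and 0.066 m and z of weight1_mid in the frame of tub_floor between 0 and 0.05 m and x of weight2_mid in the frame of tub_floor between -0.051 and 0.051 m and y of weight2_mid in the frame of tub_floor between -0.066 and 0.066 m and z of weight2_mid in the frame of tub_floor between 0 and 0.05 m and x of weight3_mid in the frame of tub_floor between -0.051 and 0.051 m and y of weight3_mid in the frame of tub_floor between -0.066 and 0.066 m and z of weight3_mid in the frame of tub_floor between 0 and 0.05 m and x of weight4_mid in the frame of tub_floor between -0.051 and 0.051 m and y of weight4_mid in the frame of tub_floor between -0.066 and 0.066 m and z of weight4_mid in the frame of tub_floor between 0 and 0.05 m and x of weight5_mid in the frame of tub_floor between -0.051 and 0.051 m and y of weight5_mid in the frame of tub_floor between -0.066 and 0.066 m and z of weight5_mid in the frame of tub_floor between 0 and 0.05 m and x of weight6_mid in the frame of tub_floor between -0.051 and 0.051 m and y of weight6_mid in the frame of tub_floor between -0.066 and 0.066 m and z of weight6_mid in the frame of tub_floor between 0 and 0.05 m and horizontal distance between dish1_mid and mat_top below 0.03 m and z of dish1_mid in the frame of mat_top between 0.015 and 0.026 m and angle between each of dish1_mid, dish2_mid, dish3_mid, dish4_mid's own z axis and vertical below 0.08 rad and horizontal distance between each of dish2_mid, dish3_mid, dish4_mid and dish1_mid below 0.025 m and z of dish2_mid in the frame of dish1_mid between 0.0005 and 0.0085 m and z of dish3_mid in the frame of dish1_mid between -0 and 0.013 m and z of dish4_mid in the frame of dish1_mid between -0.0005 and 0.0175 m and horizontal distance between dish1_grip and dish2_grip above 0.025 m and horizontal distance between each of dish1_grip, dish2_grip and dish3_grip above 0.025 m and horizontal distance between each of dish1_grip, dish2_grip, dish3_grip and dish4_grip above 0.025 m); the robot touches nothing.
It fails at once if the bottle is shifted or tipped (distance of bottle_mid from where it was at the start of the episode above 0.03 m or angle between bottle_mid's own z axis and vertical above 0.35 rad).
It fails at once if the squat jar is shifted or tipped (distance of pigment_jar_mid from where it was at the start of the episode above 0.03 m or angle between pigment_jar_mid's own z axis and vertical above 0.35 rad).
It fails at once if the rubber block is shifted or tipped (distance of rubber_block_mid from where it was at the start of the episode above 0.03 m or angle between rubber_block_mid's own z axis and vertical above 0.35 rad).
Of dish2, dish3, dish4 only 2 to 3 are there at a start; the rules pass over those that are not, and their reading is None.
Of weight1, weight2, weight3, weight4, weight5, weight6 only 4 to 6 are there at a start; the rules pass over those that are not, and their reading is None.
At some moment in a run one of dish2, dish3, dish4, weight2, weight3, weight4, weight5, weight6 may be knocked a few centimetres aside while the robot is not near it.
Once in a run the grip may slacken for a moment while it holds something.
It also fails if it takes over 192 s, if anything falls off the work surface, if the arm or the gripper's body presses on something with over 40 N, if the wrist force passes 120 N, or if a joint passes its speed limit or range.

ROBOT

A 6-joint arm with a two-finger parallel gripper is mounted at the origin on the work surface. World frame = base frame: x ahead of the robot, y to its left, z up, the work surface at z = 0. Lengths are in mm, angles in rad, forces in N, time in s.
With the tool pointing down it reaches from about 275 to 750 mm from the base axis. Payload 10.2 kg.
Tool frame: the origin (TCP) lies midway between the tips of the shut fingers; the grasp point (between the pads) lies 19 mm behind it; z points along the fingers, y is the line along which they close (so a half turn about z gives the same grasp; the last joint's range is limited). The gripper opens to 85 mm and grips with 20 to 120 N. Pads are 22 mm wide; open, the fingers measure 114 mm over their backs; the gripper's body (76 mm by 85 mm) begins 54 mm behind the grasp point. The pads swing forward as they close: fully open they stand 13 mm farther back than shut.
Start: joints at [1.08, 0.313, 1.498, -0, 1.331, -0.223], TCP at [138.933, 506.289, 231.294] pointing down, gripper open.
Joint ranges: [-2.94, 2.94], [-0.97, 2.17], [0.19, 2.56], [-1.23, 4.37], [0.02, 3.11], [-2.88, 2.88]. Speed limits (rad/s): [2.39, 2.39, 3.01, 3.14, 3.14, 3.14].

INTERFACE

Orientations are given as a unit quaternion [w, x, y, z].
In Python, from rig import ctrl gives the robot as it stands.
- The arm moves only by the tool send_rows, never from a script. Its argument "targets" is a list of rows, each an object with "offset": the shift along the world's x, y, z in cm, a list of three; "spin": the turn about the world's z in rad. A call has 1 to 8 rows; each row is the pose to reach, as a shift and turn from the pose commanded when the call began; what a row does not reach only later rows make up. A row lasts 1/12 s, in which the tool goes at most 41.7 mm and 7.16 degrees, less where a joint would pass 70% of its speed; a pose out of reach is approached as far as the arm can. A call with a gripper value outside its range is refused whole. "grip" is the opening, from 0 (shut) to 1 (fully open), set as the call begins (left out, the last holds). The fingers move at their own pace and stop on an object; "squeeze" is the grip in N (left out, the last holds). Time passes only in rows, so rows that repeat a pose let the fingers close. It gives the time, the measured TCP pose, the force, the opening and the grip force at its end, in the units of the state.
- ctrl.sense(): the state, without advancing time (a new reading comes with each control period).
- ctrl.capture(name): name is "side" or "top" or "wrist"; returns (picture, depth): 400x640x3 uint8, red, green, blue; 400x640 float32, mm along the optical axis (not along the pixel's ray), 0 where there is no reading.
- ctrl.calibration(name): a dict with "fx", "fy", "cx", "cy" (pixels), "view" (4x4, takes a point from world to camera coordinates); the wrist camera has in their place "mount" (4x4, takes a point from camera to tool coordinates, whose origin is the TCP and whose axes are the flange's). Camera axes: x right, y down, z forward; pixel columns grow to the right and rows downward; lengths in mm; the calibration is good to about 2 mm. A picture is of the moment at which its call begins: read the wrist's pose just before it. calibration takes no time and is no camera call.
- ctrl.finish_job(): hands the job in; it is judged then, once.
Trained networks look in the newest picture that a camera, given by its name, has taken for a name from the list of things; names that differ only in an ending like _2 or _b are one class to them, and where a whole thing is asked for, a point or a joint stands for the part that bears it (a point fixed in the world has none). Each returns a list of dicts, best first, with "conf" (0 to 1); they miss things now and then, are a little off and sometimes report something else, mostly with a low value. They report only what shows in the picture. A call takes as long as a camera call.
- ctrl.search_frame(camera, query): "box" ([left, top, right, bottom] in pixels, round what is visible of it).
- ctrl.place_of(camera, query): "uv" ([column, row] in pixels: a listed point, or the origin of a listed thing).
The state is a dict: "time_s": time; "joints": joint angles; "dq": joint speeds; "tau": joint torques, N m; "eef_pos": TCP position; "ee_rot": TCP orientation; "force": force on the tool from outside, world axes, zero at the start; "wrist_torque": the same for the moment, N m; "grip_width": opening from 0.0 (shut) to 1.0 (fully open); "grip_force": force on a finger pad.
Only numpy, scipy, OpenCV 4.12 (cv2) and the standard library are available. Lean on these libraries where they do the work, as an engineer would, in place of code of your own. Each camera call takes 0.05 s, during which the arm holds its last target. There are 200 camera calls.

## Working session

There is one attempt and no reset: what is moved stays moved. The work goes in short steps, Python scripts to look and compute and a tool call to move; the robot and the scene stay as the last step left them, time stands still between calls to the robot, and variables do not carry over. Pictures are saved under pics/ and viewed, at most 14 in all, crops included, and the job is handed in when it is done.

Besides the shell and the picture viewer there is one more tool, called after "Request:" by a JSON object that holds its "op" and its "data", one argument or row to a line. send_rows: Moves the arm, as the interface text tells. Its arguments: {"type":"object","properties":{"targets":{"type":"array"},"grip":{"type":"number"},"squeeze":{"type":"number"}},"required":["targets"]}

```bash
mkdir -p pics; ls; cat > h.py <<'E'
import numpy as np, cv2
from rig import ctrl
def rot(q):
    w,x,y,z=q
    return np.array([[1-2*(y*y+z*z),2*(x*y-z*w),2*(x*z+y*w)],[2*(x*y+z*w),1-2*(x*x+z*z),2*(y*z-x*w)],[2*(x*z-y*w),2*(y*z+x*w),1-2*(x*x+y*y)]])
def c2w(name):
    c=ctrl.calibration(name)
    if name=='wrist':
        s=ctrl.sense(); T=np.eye(4); T[:3,:3]=rot(s['ee_rot']); T[:3,3]=s['eef_pos']
        return c, T@np.array(c['mount'])
    return c, np.linalg.inv(np.array(c['view']))
def cloud(name):
    c,M=c2w(name); im,d=ctrl.capture(name)
    v,u=np.mgrid[:d.shape[0],:d.shape[1]]
    P=np.stack([(u-c['cx'])/c['fx']*d,(v-c['cy'])/c['fy']*d,d],-1)
    W=P@M[:3,:3].T+M[:3,3]; W[d==0]=np.nan
    return im,d,W
def ray(name,uv,z):
    c,M=c2w(name)
    r=M[:3,:3]@np.array([(uv[0]-c['cx'])/c['fx'],(uv[1]-c['cy'])/c['fy'],1]); o=M[:3,3]
    return o+r*(z-o[2])/r[2]
def save(im,n): cv2.imwrite('pics/'+n,im[...,::-1])
E
python3 - <<'E'
from h import *
for n in ['top','side']:
    im,d,W=cloud(n); save(im,n+'0.png'); np.savez(n+'0.npz',im=im,d=d,W=W)
    c,M=c2w(n); print(n,M.round(2).tolist(),c['fx'])
zs={'mat_top':6,'tub_floor':4,'bottle_mid':60,'pigment_jar_mid':31,'rubber_block_mid':16,'weight2_mid':17}
for i,h in zip(range(1,5),(42,41,40,39)): zs[f'dish{i}_mid']=h/2; zs[f'dish{i}_grip']=h+3.5
ctrl.capture('top')
for q,z in zs.items():
    for r in ctrl.place_of('top',q): print(q,np.round(r['uv']),round(r['conf'],2),ray('top',r['uv'],z).round()[:2])
print(ctrl.sense(), ctrl.calibration('wrist'))
E
```

```text
pics
top [[-0.02, -0.99, 0.1, 455.92], [-1.0, 0.03, 0.02, 17.35], [-0.02, -0.1, -1.0, 1353.62], [0.0, 0.0, 0.0, 1.0]] 443.67753221086593
side [[-1.0, -0.04, 0.03, 528.06], [-0.05, 0.61, -0.79, 835.91], [0.01, -0.79, -0.61, 705.43], [0.0, 0.0, 0.0, 1.0]] 454.4809768662303
tub_floor [386. 244.] 0.65 [ 453. -154.]
tub_floor [474. 218.] 0.27 [ 525. -423.]
bottle_mid [433. 151.] 0.76 [ 723. -297.]
bottle_mid [216. 203.] 0.49 [586. 346.]
bottle_mid [330. 214.] 0.33 [544.  12.]
pigment_jar_mid [240. 159.] 0.63 [720. 281.]
rubber_block_mid [327. 145.] 0.9 [762.  15.]
rubber_block_mid [435. 260.] 0.7 [ 402. -298.]
weight2_mid [370. 202.] 0.5 [ 582. -109.]
weight2_mid [296. 179.] 0.16 [658. 111.]
dish1_mid [217. 202.] 0.6 [593. 353.]
dish1_mid [384. 248.] 0.51 [ 442. -148.]
dish1_grip [212. 230.] 0.65 [506. 362.]
dish1_grip [472. 219.] 0.59 [ 521. -403.]
dish2_mid [293. 181.] 0.88 [651. 121.]
dish2_grip [277. 201.] 0.77 [589. 167.]
dish2_grip [328. 178.] 0.69 [655.  13.]
dish3_mid [434. 260.] 0.73 [ 402. -293.]
dish3_mid [240. 162.] 0.71 [714. 284.]
dish3_mid [376. 175.] 0.67 [ 664. -130.]
dis
[... 607 characters left out ...]
([ 2.99414808e-07,  1.33473256e-01,  9.91052415e-01, -1.09010804e-06]), 'force': array([-0.47355067,  0.32725785, -0.04229233]), 'wrist_torque': array([-0.04991816, -0.03089475,  0.01377214]), 'grip_force': 0.0, 'grip_width': 1.0003751133245389} {'fx': 288.97258068307684, 'fy': 288.97258068307684, 'cx': 320.8153555863558, 'cy': 199.72110890873478, 'mount': array([[ 6.67965178e-04, -9.55824471e-01, -2.93937296e-01,
         7.47071640e+01],
       [ 9.99999651e-01,  7.86160163e-04, -2.83959126e-04,
        -5.94678939e-01],
       [ 5.02496874e-04, -2.93937004e-01,  9.55824663e-01,
        -1.43225513e+02],
       [ 0.00000000e+00,  0.00000000e+00,  0.00000000e+00,
         1.00000000e+00]])}
```

```bash
python3 - <<'E'
import cv2
im=cv2.imread('pics/top0.png'); c=im[110:310,160:520]; cv2.imwrite('pics/top0c.png',cv2.resize(c,None,fx=2.2,fy=2.2,interpolation=cv2.INTER_CUBIC))
E
```

```text
(no output)
```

View pics/top0c.png

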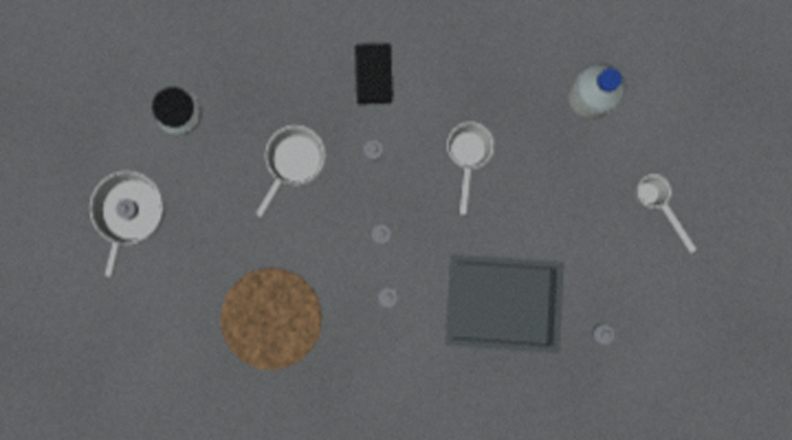

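View pics/side0.png

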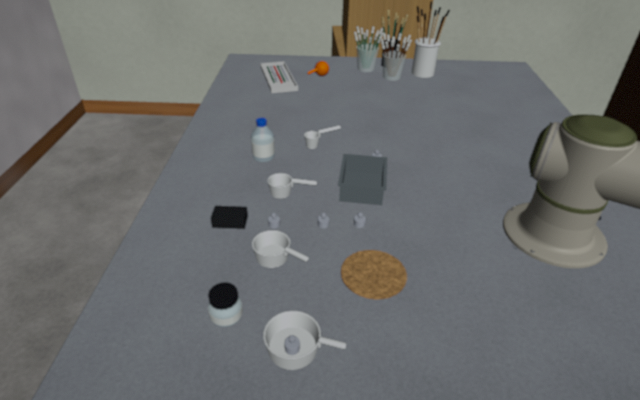

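The top view shows 4 dishes (dish1 with a weight in it on the left at crop px 127,207), weights at crop (373,149), (381,233), (388,297) and (604,334), the mat at (271,318) and the tub at (503,303). That makes 5 weights. The side view agrees.

```bash
python3 - <<'E'
from h import *
o=lambda x,y:(x/2.2+160-.3,y/2.2+110-.3)
P={'mat':(271,318,6),'w_in1':(127,208,35),'wA':(373,149,25),'wB':(381,233,25),'wC':(388,297,25),'wD':(604,334,25)}
for k,(x,y,z) in P.items(): print(k,ray('top',o(x,y),z).round()[:2])
c={'tub':[(451,258),(561,263),(557,351),(447,345)]}
T=[ray('top',o(*p),55)[:2] for p in c['tub']]; print('tub',np.round(T),np.mean(T,0).round(), [np.linalg.norm(T[i]-T[(i+1)%4]).round() for i in range(4)])
for k,rim,end,h in [('d1',(127,207),(108,275),42),('d2',(296,156),(260,214),41),('d3',(470,146),(463,213),40),('d4',(654,190),(692,250),39)]:
    r=ray('top',o(*rim),h)[:2]; e=ray('top',o(*end),h+7)[:2]; v=e-r
    print(k,r.round(),e.round(),np.linalg.norm(v).round(),'yaw handle dir',np.arctan2(v[1],v[0]).round(2))
for k,p,z in [('jar',(174,106),62),('bot',(610,79),120),('blk',(374,73),32)]: print(k,ray('top',o(*p),z).round()[:2])
E
```

```text
mat [431. 157.]
w_in1 [585. 348.]
wA [658.  11.]
wB [542.   3.]
wC [455.  -4.]
wD [ 399. -293.]
tub [[ 505.  -89.]
 [ 495. -234.]
 [ 379. -223.]
 [ 391.  -80.]] [ 442. -156.] [np.float64(145.0), np.float64(116.0), np.float64(144.0), np.float64(115.0)]
d1 [585. 346.] [494. 370.] 95.0 yaw handle dir 2.89
d2 [649. 116.] [571. 165.] 93.0 yaw handle dir 2.58
d3 [ 656. -121.] [ 565. -108.] 93.0 yaw handle dir 3.0
d4 [ 590. -366.] [ 508. -410.] 93.0 yaw handle dir -2.65
jar [718. 277.]
bot [ 726. -294.]
blk [763.   6.]
```

Request:
{"op": "send_rows", "data": {
  "targets": [
    {"offset": [4,-1.4,0],"spin": 0},
    {"offset": [8,-2.8,0],"spin": 0},
    {"offset": [12,-4.2,0],"spin": 0},
    {"offset": [16,-5.6,0],"spin": 0},
    {"offset": [20,-7,-1],"spin": 0},
    {"offset": [24,-8.4,-2],"spin": 0},
    {"offset": [28,-9.8,-3],"spin": 0},
    {"offset": [32,-11.2,-4],"spin": 0}
  ],
  "grip": 0.5,
  "squeeze": 60
}}

```text
time_s: 1.52
eef_pos: [451.3, 396.5, 193.3]
ee_rot: [0.0, 0.134, 0.991, 0.0]
force: [-0.4, 0.8, 0.6]
grip_width: 0.504
grip_force: 0.0
```

Request:
{"op": "send_rows", "data": {
  "targets": [
    {"offset": [4,-1.4,-1],"spin": 0},
    {"offset": [8,-2.8,-2],"spin": 0},
    {"offset": [12.6,-4.6,-3],"spin": 0},
    {"offset": [12.6,-4.6,-3],"spin": 0},
    {"offset": [12.6,-4.6,-3],"spin": 0}
  ]
}}

```text
time_s: 1.93
eef_pos: [577.8, 349.3, 161.6]
ee_rot: [-0.001, 0.135, 0.991, -0.001]
force: [-0.9, -0.3, -0.1]
grip_width: 0.5
grip_force: 0.0
```

```bash
cat >> h.py <<'E'
def look(*qs,img=None):
    s=ctrl.sense(); print('t',round(s['time_s'],1),'tcp',np.round(s['eef_pos'],1),'w',round(s['grip_width'],2),'gf',round(s['grip_force']),'thy',round(2*np.arctan2(s['ee_rot'][2],s['ee_rot'][1])-np.pi/2,3),'dq',np.abs(s['dq']).max().round(3))
    im,d,W=cloud('wrist'); np.savez('last.npz',im=im,d=d,W=W)
    if img: save(im,img)
    for q,z in qs:
        for r in ctrl.place_of('wrist',q):
            print(q,np.round(r['uv']),round(r['conf'],2),ray('wrist',r['uv'],z).round(1)[:2])
    return im,d,W
E
python3 - <<'E'
from h import *
im,d,W=look(('weight1_mid',22),('dish1_mid',21),('dish1_grip',45.5),img='w1.png')
E
```

```text
t 1.9 tcp [577.8 349.3 161.6] w 0.5 gf 0 thy 1.299 dq 0.061
weight1_mid [326. 194.] 0.81 [582.3 354.6]
dish1_mid [322. 192.] 0.76 [579.2 351.3]
dish1_grip [320. 113.] 0.58 [503.9 370.7]
```

View pics/w1.png

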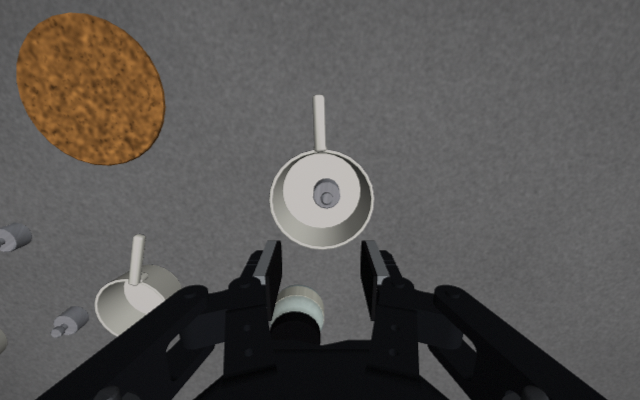

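The picture shows the dish rim centred at about (322,199), the weight at (326,195), and the handle from (320,95) to (320,150). I'll check this against depth.

```bash
cat >> h.py <<'E'
from scipy.optimize import least_squares
def knob(W,xy,zb,r=18):
    m=(np.hypot(W[...,0]-xy[0],W[...,1]-xy[1])<r)&(W[...,2]>zb+24)&(W[...,2]<zb+45); p=W[m]
    print('knob n',m.sum(),(p.min(0)+p.max(0)).round(1)/2 if len(p) else '', 'mean',p.mean(0).round(1) if len(p) else '','zmax',p[:,2].max().round(1) if len(p) else '')
def rim(W,xy,h,R):
    """dish centre by circle fit to points near rim height, handle by points outside"""
    X=W[...,0]-xy[0];Y=W[...,1]-xy[1];r=np.hypot(X,Y)
    m=(np.abs(W[...,2]-h)<3)&(r<R+12)&(r>R-14); p=W[m][:,:2]
    f=least_squares(lambda c:np.hypot(p[:,0]-c[0],p[:,1]-c[1])-(R-1.5),xy,loss='soft_l1').x
    m2=(W[...,2]>h-2)&(W[...,2]<h+12); q=W[m2]; rr=np.hypot(q[:,0]-f[0],q[:,1]-f[1]); q=q[(rr>R+8)&(rr<98)]
    g=q.mean(0)-[*f,0]; print('rim n',len(p),f.round(1),'handle n',len(q),'phi',np.arctan2(g[1],g[0]).round(3),'z',q[:,2].mean().round(1),'reach',np.hypot(q[:,0]-f[0],q[:,1]-f[1]).max().round(1))
    return f
E
python3 - <<'E'
from h import *
W=np.load('last.npz')['W']
knob(W,(582,353),5); rim(W,(580,350),42,50)
m=(np.hypot(W[...,0]-650,W[...,1]-350)<12); print('bench z',np.nanmedian(W[m][:,2]))
E
```

```text
knob n 127 [584.75 351.75  36.75] mean [584.1 352.   38.4] zmax 40.7
rim n 1180 [584.4 346.7] handle n 522 phi 2.9 z 50.0 reach 95.5
bench z 0.5126947213917106
```

Request:
{"op": "send_rows", "data": {
  "targets": [
    {"offset": [0,0.3,-4],"spin": 0},
    {"offset": [0,0.3,-8],"spin": 0},
    {"offset": [0,0.3,-11],"spin": 0},
    {"offset": [0,0.3,-13],"spin": 0},
    {"offset": [0,0.3,-14.5],"spin": 0},
    {"offset": [0,0.3,-15.3],"spin": 0},
    {"offset": [0,0.3,-15.3],"spin": 0},
    {"offset": [0,0.3,-15.3],"spin": 0}
  ],
  "grip": 0.43
}}

```text
time_s: 2.8
eef_pos: [575.4, 355.3, 11.8]
ee_rot: [0.001, 0.133, 0.991, 0.0]
force: [0.3, -0.2, -0.4]
grip_width: 0.432
grip_force: 0.0
```

Request:
{"op": "send_rows", "data": {
  "targets": [
    {"offset": [0,0,0],"spin": 0},
    {"offset": [0,0,0],"spin": 0},
    {"offset": [0,0,0],"spin": 0},
    {"offset": [0,0,0],"spin": 0},
    {"offset": [0,0,1],"spin": 0},
    {"offset": [0,0,2],"spin": 0},
    {"offset": [0,0,4],"spin": 0},
    {"offset": [0,0,8],"spin": 0}
  ],
  "grip": 0,
  "squeeze": 70
}}

```text
time_s: 3.47
eef_pos: [573.7, 353.7, 88.4]
ee_rot: [-0.003, 0.134, 0.991, -0.002]
force: [0.5, -1.0, -1.9]
grip_width: 0.272
grip_force: 68.8
```

Request:
{"op": "send_rows", "data": {
  "targets": [
    {"offset": [-0.85,-4,0.5],"spin": 0},
    {"offset": [-1.7,-8,1],"spin": 0},
    {"offset": [-2.55,-12,1],"spin": 0},
    {"offset": [-3.4,-16,1],"spin": 0},
    {"offset": [-4.25,-20,1],"spin": 0},
    {"offset": [-5.1,-24,1],"spin": 0},
    {"offset": [-6,-28,1],"spin": 0},
    {"offset": [-6.8,-32,1],"spin": 0}
  ]
}}

```text
time_s: 4.13
eef_pos: [507.0, 32.8, 102.0]
ee_rot: [0.001, 0.133, 0.991, -0.0]
force: [0.3, -0.7, -0.2]
grip_width: 0.275
grip_force: 68.9
```

Request:
{"op": "send_rows", "data": {
  "targets": [
    {"offset": [-0.9,-4,0],"spin": 0},
    {"offset": [-1.8,-8,0],"spin": 0},
    {"offset": [-2.7,-12,0],"spin": 0},
    {"offset": [-3.4,-16,0],"spin": 0},
    {"offset": [-3.4,-16,0],"spin": 0},
    {"offset": [-3.4,-16,0],"spin": 0}
  ]
}}

```text
time_s: 4.63
eef_pos: [473.4, -127.4, 101.7]
ee_rot: [0.001, 0.135, 0.991, -0.0]
force: [0.6, 0.3, -1.7]
grip_width: 0.27
grip_force: 69.0
```

```bash
python3 - <<'E'
from h import *
im,d,W=look(('tub_floor',4),img='w2.png')
m=(W[...,2]>49)&(W[...,2]<60)&(np.hypot(W[...,0]-445,W[...,1]+156)<105); print(W[m].min(0),W[m].max(0))
E
```

```text
t 4.6 tcp [ 473.4 -127.4  101.7] w 0.27 gf 69 thy 1.299 dq 0.066
tub_floor [274. 177.] 0.56 [ 443.2 -158.7]
[ 377.14604664 -239.33846629   49.01270842] [510.04560835 -78.94336377  58.01885925]
```

View pics/w2.png

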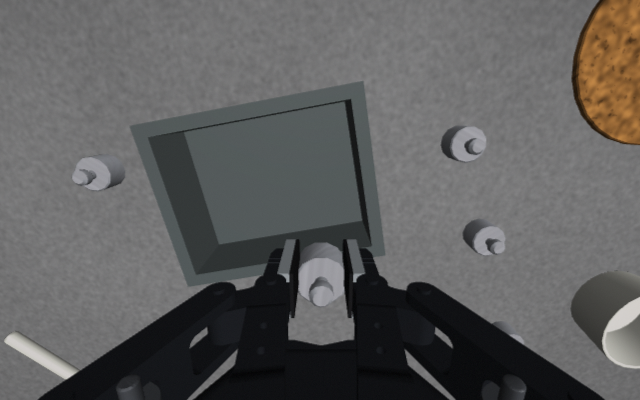

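Tub confirmed at about (443,-158). The held weight hangs toward +x, so I'll place it a bit further in.

Request:
{"op": "send_rows", "data": {
  "targets": [
    {"offset": [-2,-1,0],"spin": 0},
    {"offset": [-2,-1,-3],"spin": 0},
    {"offset": [-2,-1,-6],"spin": 0},
    {"offset": [-2,-1,-8],"spin": 0},
    {"offset": [-2,-1,-8.5],"spin": 0},
    {"offset": [-2,-1,-8.5],"spin": 0}
  ]
}}

```text
time_s: 5.23
eef_pos: [453.3, -134.2, 15.1]
ee_rot: [-0.001, 0.133, 0.991, 0.0]
force: [-0.3, 0.3, -0.3]
grip_width: 0.274
grip_force: 69.0
```

Request:
{"op": "send_rows", "data": {
  "targets": [
    {"offset": [0,0,0],"spin": 0},
    {"offset": [0,0,0],"spin": 0},
    {"offset": [0,0,2],"spin": 0},
    {"offset": [0,0,6],"spin": 0},
    {"offset": [0,2,10],"spin": 0},
    {"offset": [0,6,12],"spin": 0},
    {"offset": [0,10,13],"spin": 0},
    {"offset": [0,13,13],"spin": 0}
  ],
  "grip": 0.6
}}

```text
time_s: 5.9
eef_pos: [454.6, -3.9, 149.7]
ee_rot: [0.004, 0.134, 0.991, -0.0]
force: [0.9, -0.5, -0.0]
grip_width: 0.601
grip_force: 0.0
```

Request:
{"op": "send_rows", "data": {
  "targets": [
    {"offset": [0,0,0],"spin": 0},
    {"offset": [0,0,0],"spin": 0}
  ],
  "grip": 0.7
}}

```text
time_s: 6.07
eef_pos: [453.8, -4.2, 147.1]
ee_rot: [0.001, 0.132, 0.991, -0.0]
force: [-0.2, -0.0, 0.1]
grip_width: 0.699
grip_force: 0.0
```

```bash
python3 - <<'E'
from h import *
im,d,W=look(('weight2_mid',17),img='w3.png')
for p in [(455,-4),(542,3),(658,11),(399,-293),(455,-150)]: knob(W,p,0,25)
E
```

```text
t 6.1 tcp [453.8  -4.2 147.1] w 0.7 gf 0 thy 1.306 dq 0.058
knob n 137 [455.1   -5.85  32.25] mean [454.4  -5.7  33.4] zmax 37.2
knob n 123 [541.15   1.    31.3 ] mean [539.8   1.2  33. ] zmax 35.9
knob n 0  mean  zmax 
knob n 191 [ 398.9  -293.85   30.1 ] mean [ 398.8 -293.    32.3] zmax 36.2
knob n 424 [ 462.45 -138.05   31.75] mean [ 461.  -136.3   28.9] zmax 39.5
```

View pics/w3.png

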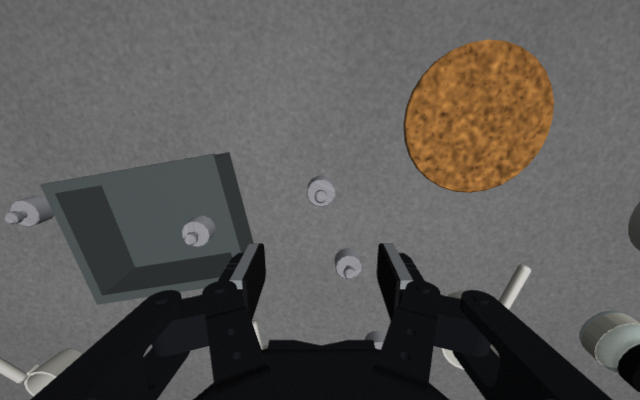

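Request:
{"op": "send_rows", "data": {
  "targets": [
    {"offset": [0.1,-0.15,-4],"spin": 0},
    {"offset": [0.1,-0.15,-8],"spin": 0},
    {"offset": [0.1,-0.15,-11.5],"spin": 0},
    {"offset": [0.1,-0.15,-13.5],"spin": 0},
    {"offset": [0.1,-0.15,-14.2],"spin": 0},
    {"offset": [0.1,-0.15,-14.2],"spin": 0}
  ]
}}

```text
time_s: 6.67
eef_pos: [453.9, -7.7, 2.7]
ee_rot: [-0.001, 0.134, 0.991, 0.0]
force: [-0.5, 0.7, -0.2]
grip_width: 0.7
grip_force: 0.0
```

Request:
{"op": "send_rows", "data": {
  "targets": [
    {"offset": [0,0,0],"spin": 0},
    {"offset": [0,0,0],"spin": 0},
    {"offset": [0,0,0],"spin": 0},
    {"offset": [0,0,0],"spin": 0},
    {"offset": [0,0,0],"spin": 0},
    {"offset": [0,0,2],"spin": 0},
    {"offset": [0,0,5],"spin": 0},
    {"offset": [0,0,9],"spin": 0}
  ],
  "grip": 0
}}

```text
time_s: 7.33
eef_pos: [453.4, -6.7, 94.2]
ee_rot: [-0.001, 0.134, 0.991, 0.0]
force: [1.2, -0.0, -0.1]
grip_width: 0.283
grip_force: 68.9
```

Request:
{"op": "send_rows", "data": {
  "targets": [
    {"offset": [-1,-4,0],"spin": 0},
    {"offset": [-2,-8,0],"spin": 0},
    {"offset": [-3,-12,0],"spin": 0},
    {"offset": [-3.5,-13,0],"spin": 0},
    {"offset": [-3.5,-13,-4],"spin": 0},
    {"offset": [-3.5,-13,-6],"spin": 0},
    {"offset": [-3.5,-13,-7],"spin": 0},
    {"offset": [-3.5,-13,-7],"spin": 0}
  ]
}}

```text
time_s: 8.0
eef_pos: [418.7, -136.6, 22.6]
ee_rot: [-0.001, 0.134, 0.991, 0.001]
force: [-0.6, 0.9, -1.3]
grip_width: 0.281
grip_force: 69.2
```

Request:
{"op": "send_rows", "data": {
  "targets": [
    {"offset": [0,0,0],"spin": 0},
    {"offset": [0,0,0],"spin": 0},
    {"offset": [0,0,3],"spin": 0},
    {"offset": [0,0,7],"spin": 0},
    {"offset": [2,2,10],"spin": 0},
    {"offset": [4.5,5,12],"spin": 0},
    {"offset": [7,8,12.5],"spin": 0},
    {"offset": [9.5,11,12.5],"spin": 0}
  ],
  "grip": 0.6
}}

```text
time_s: 8.67
eef_pos: [516.7, -25.5, 152.7]
ee_rot: [0.004, 0.134, 0.991, -0.001]
force: [-0.2, -1.5, -0.1]
grip_width: 0.602
grip_force: 0.0
```

Request:
{"op": "send_rows", "data": {
  "targets": [
    {"offset": [2.4,2.7,0],"spin": 0},
    {"offset": [2.4,2.7,0],"spin": 0},
    {"offset": [2.4,2.7,0],"spin": 0}
  ],
  "grip": 0.7
}}

```text
time_s: 8.92
eef_pos: [539.1, 1.4, 149.7]
ee_rot: [0.001, 0.132, 0.991, -0.0]
force: [-0.5, -0.6, -0.5]
grip_width: 0.701
grip_force: 0.0
```

```bash
python3 - <<'E'
from h import *
im,d,W=look()
for p in [(542,2),(658,11),(399,-293),(462,-138),(418,-137)]: knob(W,p,0,22)
E
```

```text
t 8.9 tcp [539.1   1.4 149.7] w 0.7 gf 0 thy 1.306 dq 0.05
knob n 135 [541.45   1.05  31.55] mean [540.7   1.2  33.5] zmax 35.6
knob n 115 [658.55   9.05  30.35] mean [656.8   9.2  32.7] zmax 36.1
knob n 0  mean  zmax 
knob n 565 [ 462.55 -137.25   32.05] mean [ 462.7 -136.    28.7] zmax 40.1
knob n 667 [ 419.3  -137.25   32.2 ] mean [ 419.6 -135.5   28.8] zmax 40.4
```

Request:
{"op": "send_rows", "data": {
  "targets": [
    {"offset": [0.2,0,-4],"spin": 0},
    {"offset": [0.2,0,-8],"spin": 0},
    {"offset": [0.2,0,-11.5],"spin": 0},
    {"offset": [0.2,0,-13.5],"spin": 0},
    {"offset": [0.2,0,-14.4],"spin": 0},
    {"offset": [0.2,0,-14.4],"spin": 0}
  ]
}}

```text
time_s: 9.47
eef_pos: [539.5, -0.7, 3.9]
ee_rot: [-0.001, 0.134, 0.991, 0.0]
force: [0.3, 0.8, -0.1]
grip_width: 0.702
grip_force: 0.0
```

Request:
{"op": "send_rows", "data": {
  "targets": [
    {"offset": [0,0,0],"spin": 0},
    {"offset": [0,0,0],"spin": 0},
    {"offset": [0,0,0],"spin": 0},
    {"offset": [0,0,0],"spin": 0},
    {"offset": [0,0,0],"spin": 0},
    {"offset": [0,0,2],"spin": 0},
    {"offset": [0,0,5],"spin": 0},
    {"offset": [0,0,9],"spin": 0}
  ],
  "grip": 0
}}

```text
time_s: 10.13
eef_pos: [539.3, 0.3, 94.9]
ee_rot: [-0.002, 0.134, 0.991, 0.0]
force: [0.7, 1.0, -1.3]
grip_width: 0.284
grip_force: 68.8
```

Request:
{"op": "send_rows", "data": {
  "targets": [
    {"offset": [-1.5,-3.5,0],"spin": 0},
    {"offset": [-3,-7,1],"spin": 0},
    {"offset": [-4.5,-10.5,1],"spin": 0},
    {"offset": [-6,-14,1],"spin": 0},
    {"offset": [-7.8,-17.5,1],"spin": 0},
    {"offset": [-7.8,-18.5,1],"spin": 0},
    {"offset": [-7.8,-18.5,-3],"spin": 0},
    {"offset": [-7.8,-18.5,-6.5],"spin": 0}
  ]
}}

```text
time_s: 10.8
eef_pos: [463.4, -186.5, 30.6]
ee_rot: [0.003, 0.134, 0.991, -0.001]
force: [0.9, -0.2, -2.4]
grip_width: 0.28
grip_force: 69.1
```

Request:
{"op": "send_rows", "data": {
  "targets": [
    {"offset": [0,0,-0.7],"spin": 0},
    {"offset": [0,0,-0.7],"spin": 0}
  ]
}}

```text
time_s: 10.97
eef_pos: [461.8, -184.2, 21.8]
ee_rot: [-0.001, 0.133, 0.991, 0.001]
force: [-0.4, 0.4, 0.5]
grip_width: 0.282
grip_force: 69.1
```

Request:
{"op": "send_rows", "data": {
  "targets": [
    {"offset": [0,0,0],"spin": 0},
    {"offset": [0,0,0],"spin": 0},
    {"offset": [0,0,3],"spin": 0},
    {"offset": [0,0,7],"spin": 0},
    {"offset": [2,2,10],"spin": 0},
    {"offset": [4.5,4.5,12],"spin": 0},
    {"offset": [7,7,12.5],"spin": 0},
    {"offset": [9.8,9.8,12.5],"spin": 0}
  ],
  "grip": 0.43
}}

```text
time_s: 11.63
eef_pos: [562.6, -86.2, 152.5]
ee_rot: [0.004, 0.134, 0.991, -0.001]
force: [0.5, -0.9, 0.8]
grip_width: 0.428
grip_force: 0.0
```

Request:
{"op": "send_rows", "data": {
  "targets": [
    {"offset": [2.8,2.8,0],"spin": 0},
    {"offset": [5.6,5.6,0],"spin": 0},
    {"offset": [8.4,8.4,0],"spin": 0},
    {"offset": [9.6,9.7,0],"spin": 0},
    {"offset": [9.6,9.7,0],"spin": 0},
    {"offset": [9.6,9.7,0],"spin": 0}
  ],
  "grip": 0.7
}}

```text
time_s: 12.13
eef_pos: [656.8, 10.9, 149.2]
ee_rot: [0.001, 0.133, 0.991, -0.0]
force: [-0.6, -0.5, -0.8]
grip_width: 0.699
grip_force: 0.0
```

```bash
python3 - <<'E'
from h import *
im,d,W=look(('weight2_mid',17))
for p in [(658,9)]: knob(W,p,0,22)
E
```

```text
t 12.1 tcp [656.8  10.9 149.2] w 0.7 gf 0 thy 1.305 dq 0.038
knob n 137 [658.6   9.   31.2] mean [657.9   9.1  33.3] zmax 36.0
```

Request:
{"op": "send_rows", "data": {
  "targets": [
    {"offset": [0.15,-0.1,-4],"spin": 0},
    {"offset": [0.15,-0.1,-8],"spin": 0},
    {"offset": [0.15,-0.1,-11.5],"spin": 0},
    {"offset": [0.15,-0.1,-13.5],"spin": 0},
    {"offset": [0.15,-0.1,-14.4],"spin": 0},
    {"offset": [0.15,-0.1,-14.4],"spin": 0}
  ]
}}

```text
time_s: 12.73
eef_pos: [657.0, 8.3, 2.6]
ee_rot: [-0.001, 0.134, 0.991, 0.0]
force: [1.0, -0.9, 0.4]
grip_width: 0.699
grip_force: 0.0
```

Request:
{"op": "send_rows", "data": {
  "targets": [
    {"offset": [0,0,0],"spin": 0},
    {"offset": [0,0,0],"spin": 0},
    {"offset": [0,0,0],"spin": 0},
    {"offset": [0,0,0],"spin": 0},
    {"offset": [0,0,0],"spin": 0},
    {"offset": [0,0,2],"spin": 0},
    {"offset": [0,0,5],"spin": 0},
    {"offset": [0,0,9],"spin": 0}
  ],
  "grip": 0
}}

```text
time_s: 13.4
eef_pos: [656.7, 9.2, 93.3]
ee_rot: [-0.002, 0.134, 0.991, 0.0]
force: [0.7, -1.0, -0.4]
grip_width: 0.282
grip_force: 69.2
```

Request:
{"op": "send_rows", "data": {
  "targets": [
    {"offset": [-3,-2.4,0.5],"spin": 0},
    {"offset": [-6,-4.8,1],"spin": 0},
    {"offset": [-9,-7.2,1],"spin": 0},
    {"offset": [-12,-9.6,1],"spin": 0},
    {"offset": [-15,-12,1],"spin": 0},
    {"offset": [-18,-14.4,1],"spin": 0},
    {"offset": [-21,-16.8,1],"spin": 0},
    {"offset": [-24,-19.2,1],"spin": 0}
  ]
}}

```text
time_s: 14.07
eef_pos: [416.7, -183.8, 104.7]
ee_rot: [0.001, 0.133, 0.991, -0.001]
force: [-0.5, -0.5, -0.9]
grip_width: 0.284
grip_force: 69.5
```

Request:
{"op": "send_rows", "data": {
  "targets": [
    {"offset": [0,0,-3],"spin": 0},
    {"offset": [0,0,-6],"spin": 0},
    {"offset": [0,0,-8],"spin": 0},
    {"offset": [0,0,-8],"spin": 0}
  ]
}}

```text
time_s: 14.4
eef_pos: [416.5, -182.1, 21.6]
ee_rot: [-0.002, 0.134, 0.991, 0.001]
force: [0.7, 0.6, -1.1]
grip_width: 0.285
grip_force: 69.6
```

Request:
{"op": "send_rows", "data": {
  "targets": [
    {"offset": [0,0,0],"spin": 0},
    {"offset": [0,0,0],"spin": 0},
    {"offset": [0,0,3],"spin": 0},
    {"offset": [0,0,7],"spin": 0},
    {"offset": [0,-2,10],"spin": 0},
    {"offset": [-0.5,-5,12],"spin": 0},
    {"offset": [-1.5,-8.5,12.5],"spin": 0},
    {"offset": [-1.8,-11.2,12.5],"spin": 0}
  ],
  "grip": 0.43
}}

```text
time_s: 15.07
eef_pos: [400.2, -297.6, 152.9]
ee_rot: [0.003, 0.133, 0.991, -0.003]
force: [-0.1, 0.2, 0.5]
grip_width: 0.428
grip_force: 0.0
```

Request:
{"op": "send_rows", "data": {
  "targets": [
    {"offset": [0,0,0],"spin": 0},
    {"offset": [0,0,0],"spin": 0}
  ],
  "grip": 0.7
}}

```text
time_s: 15.23
eef_pos: [400.0, -295.9, 150.3]
ee_rot: [0.001, 0.134, 0.991, -0.001]
force: [-0.2, 0.3, -0.7]
grip_width: 0.69
grip_force: 0.0
```

```bash
python3 - <<'E'
from h import *
im,d,W=look(('weight2_mid',17))
for p in [(399,-293),(416,-182),(462,-184),(462,-137),(419,-137)]: knob(W,p,0,22)
E
```

```text
t 15.2 tcp [ 400.  -295.9  150.3] w 0.69 gf 0 thy 1.301 dq 0.037
knob n 133 [ 398.7 -295.8   32.3] mean [ 398.  -295.7   33.5] zmax 36.4
knob n 516 [ 417.05 -184.15   32.15] mean [ 415.9 -185.2   28.5] zmax 40.3
knob n 439 [ 462.4  -186.65   31.85] mean [ 460.8 -187.5   28.7] zmax 39.7
knob n 460 [ 461.85 -138.8    32.  ] mean [ 460.8 -140.4   28.8] zmax 39.9
knob n 527 [ 418.65 -138.4    31.95] mean [ 417.2 -140.2   28.8] zmax 39.9
```

Request:
{"op": "send_rows", "data": {
  "targets": [
    {"offset": [-0.1,0,-4],"spin": 0},
    {"offset": [-0.1,0,-8],"spin": 0},
    {"offset": [-0.1,0,-11.5],"spin": 0},
    {"offset": [-0.1,0,-13.5],"spin": 0},
    {"offset": [-0.1,0,-14.5],"spin": 0},
    {"offset": [-0.1,0,-14.5],"spin": 0}
  ]
}}

```text
time_s: 15.83
eef_pos: [398.8, -293.5, 2.6]
ee_rot: [-0.001, 0.133, 0.991, 0.001]
force: [0.0, 0.6, 0.1]
grip_width: 0.702
grip_force: 0.0
```

Request:
{"op": "send_rows", "data": {
  "targets": [
    {"offset": [0,0,0],"spin": 0},
    {"offset": [0,0,0],"spin": 0},
    {"offset": [0,0,0],"spin": 0},
    {"offset": [0,0,0],"spin": 0},
    {"offset": [0,0,0],"spin": 0},
    {"offset": [0,0,3],"spin": 0},
    {"offset": [0,0,7],"spin": 0},
    {"offset": [0,0,11],"spin": 0}
  ],
  "grip": 0
}}

```text
time_s: 16.5
eef_pos: [398.7, -294.5, 115.7]
ee_rot: [-0.0, 0.133, 0.991, 0.0]
force: [-0.3, -0.7, -0.4]
grip_width: 0.282
grip_force: 68.9
```

Request:
{"op": "send_rows", "data": {
  "targets": [
    {"offset": [1.2,4,0],"spin": 0},
    {"offset": [2.4,8,0],"spin": 0},
    {"offset": [3.6,12,0],"spin": 0},
    {"offset": [4.1,13.4,0],"spin": 0},
    {"offset": [4.1,13.4,-3],"spin": 0},
    {"offset": [4.1,13.4,-6],"spin": 0},
    {"offset": [4.1,13.4,-8.4],"spin": 0},
    {"offset": [4.1,13.4,-8.4],"spin": 0}
  ]
}}

```text
time_s: 17.17
eef_pos: [438.2, -159.6, 27.1]
ee_rot: [-0.003, 0.133, 0.991, 0.001]
force: [-1.5, 0.5, -1.0]
grip_width: 0.284
grip_force: 69.2
```

Request:
{"op": "send_rows", "data": {
  "targets": [
    {"offset": [0,0,0],"spin": 0},
    {"offset": [0,0,0],"spin": 0},
    {"offset": [0,0,3],"spin": 0},
    {"offset": [0,0,7],"spin": 0},
    {"offset": [0,2,10],"spin": 0},
    {"offset": [0.5,5.5,12],"spin": 0},
    {"offset": [1,9.5,13],"spin": 0},
    {"offset": [1.5,13.5,13.5],"spin": 0}
  ],
  "grip": 0.43
}}

```text
time_s: 17.83
eef_pos: [456.0, -25.0, 168.8]
ee_rot: [0.004, 0.134, 0.991, -0.001]
force: [0.4, -0.6, -0.9]
grip_width: 0.429
grip_force: 0.0
```

Request:
{"op": "send_rows", "data": {
  "targets": [
    {"offset": [0.6,4.1,0],"spin": 0},
    {"offset": [1.2,8.2,0],"spin": 0},
    {"offset": [1.8,12.3,0],"spin": 0},
    {"offset": [2.4,16.4,0],"spin": 0},
    {"offset": [3,20.5,0],"spin": 0},
    {"offset": [3.6,24.6,0],"spin": 0},
    {"offset": [4.2,28.6,0],"spin": 0},
    {"offset": [4.8,32.6,0],"spin": 0}
  ],
  "grip": 0.6
}}

```text
time_s: 18.5
eef_pos: [503.2, 302.4, 167.4]
ee_rot: [0.002, 0.133, 0.991, 0.001]
force: [0.7, -0.7, 0.1]
grip_width: 0.598
grip_force: 0.0
```

Request:
{"op": "send_rows", "data": {
  "targets": [
    {"offset": [0.6,4,0],"spin": 0},
    {"offset": [0.9,6.3,0],"spin": 0},
    {"offset": [0.9,6.3,0],"spin": 0},
    {"offset": [0.9,6.3,0],"spin": 0}
  ]
}}

```text
time_s: 18.83
eef_pos: [512.0, 364.0, 166.4]
ee_rot: [0.001, 0.133, 0.991, 0.001]
force: [0.3, 0.1, -0.0]
grip_width: 0.6
grip_force: 0.0
```

```bash
python3 - <<'E'
from h import *
im,d,W=look(('dish1_mid',21),('dish1_grip',45.5),img='w4.png')
rim(W,(584.4,346.7),42,50)
T=cloud('top'); np.savez('top1.npz',im=T[0],W=T[2]); save(T[0][110:310,160:520],'top1.png')
hsv=cv2.cvtColor(T[0],cv2.COLOR_RGB2HSV); m=cv2.inRange(hsv,(5,80,60),(25,255,255)); m[:, :230]=0; m[:,330:]=0
cs,_=cv2.findContours(m,0,2); c=max(cs,key=cv2.contourArea); e=cv2.fitEllipse(c); print(e, ray('top',e[0],6))
E
```

```text
t 18.8 tcp [512.  364.  166.4] w 0.6 gf 0 thy 1.305 dq 0.04
dish1_mid [326. 250.] 0.58 [582.9 348.8]
dish1_grip [324. 187.] 0.96 [507.2 366. ]
rim n 912 [584.1 346.9] handle n 418 phi 2.9 z 49.8 reach 95.1
((282.7117004394531, 254.5532989501953), (44.36385726928711, 44.65007400512695), 60.19408416748047) [429.70861757 157.25794799   6.        ]
```

View pics/top1.png

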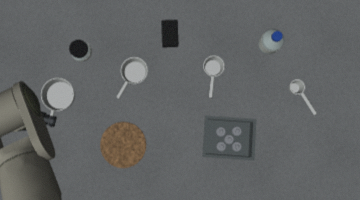

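All five weights show in the tub at crop (217–240,130–148). Next comes dish1, with the mat at (430,157).

Request:
{"op": "send_rows", "data": {
  "targets": [
    {"offset": [-0.15,0.1,-4],"spin": 0.025},
    {"offset": [-0.15,0.1,-8],"spin": 0.025},
    {"offset": [-0.15,0.1,-11],"spin": 0.025},
    {"offset": [-0.15,0.1,-13],"spin": 0.025},
    {"offset": [-0.15,0.1,-14],"spin": 0.025},
    {"offset": [-0.15,0.1,-14],"spin": 0.025},
    {"offset": [-0.15,0.1,-14],"spin": 0.025}
  ]
}}

```text
time_s: 19.62
eef_pos: [511.2, 363.9, 25.9]
ee_rot: [0.001, 0.121, 0.993, 0.0]
force: [0.6, 1.3, 0.1]
grip_width: 0.598
grip_force: 0.0
```

Request:
{"op": "send_rows", "data": {
  "targets": [
    {"offset": [0,0,0],"spin": 0},
    {"offset": [0,0,0],"spin": 0},
    {"offset": [0,0,0],"spin": 0},
    {"offset": [0,0,0],"spin": 0},
    {"offset": [0,0,0],"spin": 0},
    {"offset": [0,0,0.5],"spin": 0},
    {"offset": [0,0,1.5],"spin": 0},
    {"offset": [0,0,3],"spin": 0}
  ],
  "grip": 0,
  "squeeze": 110
}}

```text
time_s: 20.28
eef_pos: [509.6, 363.7, 54.1]
ee_rot: [-0.001, 0.121, 0.993, -0.001]
force: [0.1, -0.4, -2.4]
grip_width: 0.091
grip_force: 107.3
```

```bash
python3 - <<'E'
from h import *
im,d,W=look(img='w5.png')
s=ctrl.sense(); print(s['force'],s['wrist_torque'])
f=rim(W,(584.4,346.7),72,50)
# rim plane tilt
m=(np.abs(W[...,2]-72)<12)&(np.abs(np.hypot(W[...,0]-f[0],W[...,1]-f[1])-48.5)<3); p=W[m]; A=np.c_[p[:,:2]-f,np.ones(len(p))]; print(len(p),np.linalg.lstsq(A,p[:,2],rcond=None)[0])
E
```

```text
t 20.3 tcp [509.6 363.7  54.1] w 0.09 gf 107 thy 1.328 dq 0.355
[1.31833431 2.04765324 1.39657237] [0.11976073 0.00105758 0.05339978]
rim n 0 [584.4 346.7] handle n 2168 phi 2.926 z 78.0 reach 97.0
40 [-0.32689099  0.15344258 59.63966619]
```

View pics/w5.png

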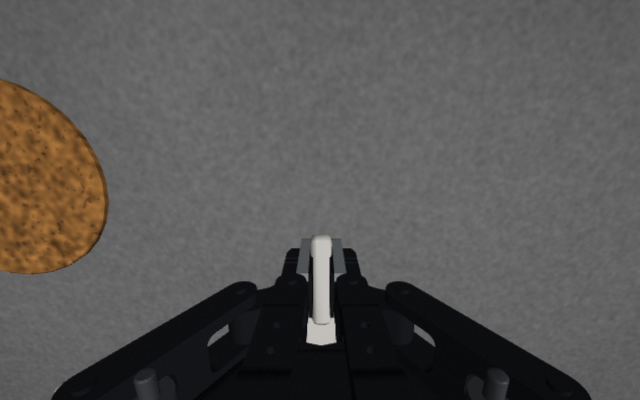

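Request:
{"op": "send_rows", "data": {
  "targets": [
    {"offset": [-1,-1.5,0.5],"spin": 0.06},
    {"offset": [-3,-4.4,1],"spin": 0.12},
    {"offset": [-5,-7.4,1],"spin": 0.18},
    {"offset": [-7,-10.4,1],"spin": 0.25},
    {"offset": [-9,-13.4,1],"spin": 0.31},
    {"offset": [-11,-16.4,1],"spin": 0.37},
    {"offset": [-13,-19.4,1],"spin": 0.44},
    {"offset": [-14.5,-21.5,1],"spin": 0.5}
  ]
}}

```text
time_s: 21.0
eef_pos: [363.5, 147.5, 64.7]
ee_rot: [-0.0, -0.13, 0.992, -0.0]
force: [-0.2, -0.2, -2.5]
grip_width: 0.088
grip_force: 107.6
```

Request:
{"op": "send_rows", "data": {
  "targets": [
    {"offset": [-0.9,-1.1,0],"spin": 0},
    {"offset": [-0.9,-1.1,0],"spin": 0},
    {"offset": [-0.9,-1.1,0],"spin": 0},
    {"offset": [-0.9,-1.1,0],"spin": 0}
  ]
}}

```text
time_s: 21.33
eef_pos: [357.2, 138.4, 65.0]
ee_rot: [0.001, -0.128, 0.992, -0.0]
force: [0.4, 1.0, -2.7]
grip_width: 0.09
grip_force: 107.6
```

```bash
python3 - <<'E'
from h import *
im,d,W=look()
for n in ['side','top']:
    im,d,W=cloud(n); 
    m=(W[...,2]>40)&(W[...,2]<120)&(np.hypot(W[...,0]-430,W[...,1]-157)<60); p=W[m]; print(n,len(p),p.min(0).round(),p.max(0).round())
    if n=='side': save(cv2.resize(im[220:330,300:460],None,fx=4,fy=4),'s1.png'); np.savez('s1.npz',W=W)
E
```

```text
t 21.3 tcp [357.2 138.4  65. ] w 0.09 gf 108 thy 1.828 dq 0.013
side 1864 [371. 109.  40.] [476. 210.  91.]
top 819 [387. 111.  40.] [479. 206.  86.]
```

View pics/s1.png

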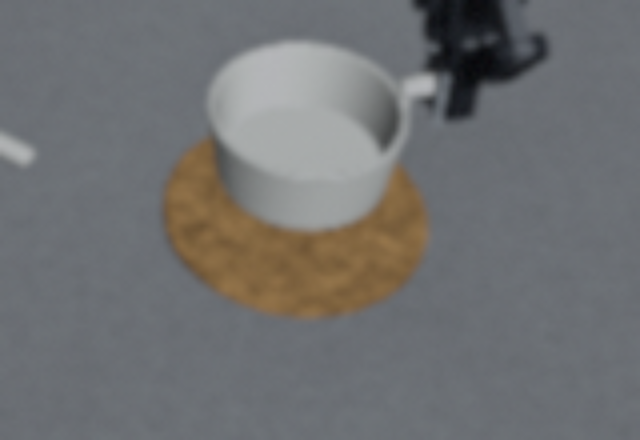

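Dish1 hangs level over the mat, so I'll lower it.

Request:
{"op": "send_rows", "data": {
  "targets": [
    {"offset": [0,0,-1.5],"spin": 0},
    {"offset": [0,0,-2.5],"spin": 0},
    {"offset": [0,0,-3],"spin": 0},
    {"offset": [0,0,-3.2],"spin": 0},
    {"offset": [0,0,-3.2],"spin": 0},
    {"offset": [0,0,-3.3],"spin": 0},
    {"offset": [0,0,-3.3],"spin": 0}
  ]
}}

```text
time_s: 22.07
eef_pos: [356.9, 138.2, 32.1]
ee_rot: [0.001, -0.128, 0.992, -0.0]
force: [-0.3, 0.6, -0.7]
grip_width: 0.086
grip_force: 107.9
```

Request:
{"op": "send_rows", "data": {
  "targets": [
    {"offset": [0,0,0],"spin": 0},
    {"offset": [0,0,0],"spin": 0},
    {"offset": [0,0,0],"spin": 0},
    {"offset": [0,0,3],"spin": 0},
    {"offset": [0,0,7],"spin": 0},
    {"offset": [0,0,11],"spin": 0},
    {"offset": [0,0,11],"spin": 0}
  ],
  "grip": 0.4
}}

```text
time_s: 22.65
eef_pos: [359.5, 138.4, 147.7]
ee_rot: [0.006, -0.128, 0.992, -0.0]
force: [0.8, 0.8, -0.0]
grip_width: 0.4
grip_force: 0.0
```

```bash
python3 - <<'E'
from h import *
im,d,W=look()
rim(W,(430,157),48,50)
im,d,W=cloud('top')
for h,R,xy in [(41,41,(649,116)),(40,32,(656,-121)),(39,23,(590,-366))]: rim(W,xy,h,R)
E
```

```text
t 22.6 tcp [359.5 138.4 147.7] w 0.4 gf 0 thy 1.828 dq 0.159
rim n 630 [429.2 156.7] handle n 513 phi -2.88 z 55.8 reach 95.2
rim n 74 [651.7 117.5] handle n 55 phi 2.588 z 47.7 reach 95.2
rim n 51 [ 658.7 -120.6] handle n 61 phi 2.997 z 46.4 reach 93.6
rim n 1 [ 557.3 -321.4] handle n 74 phi -2.801 z 45.9 reach 91.8
```

Request:
{"op": "send_rows", "data": {
  "targets": [
    {"offset": [3.5,0.3,0.5],"spin": -0.12},
    {"offset": [7,0.6,1],"spin": -0.24},
    {"offset": [10.5,0.9,1],"spin": -0.36},
    {"offset": [14,1.2,1],"spin": -0.48},
    {"offset": [17.5,1.5,1],"spin": -0.6},
    {"offset": [21,1.8,1],"spin": -0.72},
    {"offset": [22.8,1.9,1],"spin": -0.815},
    {"offset": [22.8,1.9,1],"spin": -0.815}
  ],
  "grip": 0.5
}}

```text
time_s: 23.42
eef_pos: [586.4, 156.7, 148.9]
ee_rot: [-0.001, 0.278, 0.961, -0.0]
force: [-0.5, -0.6, -0.2]
grip_width: 0.501
grip_force: 0.0
```

Request:
{"op": "send_rows", "data": {
  "targets": [
    {"offset": [0,0,0],"spin": 0},
    {"offset": [0,0,0],"spin": 0}
  ]
}}

```text
time_s: 23.58
eef_pos: [583.4, 157.1, 150.4]
ee_rot: [-0.001, 0.274, 0.962, -0.0]
force: [-0.2, -0.8, -0.6]
grip_width: 0.498
grip_force: 0.0
```

```bash
cat >> h.py <<'E'
def grasp(W,xy,h,R,r=76,flip=0):
    """offset (cm) and spin from the measured pose to the handle grip"""
    f=rim(W,xy,h,R); z=W[...,2]; rr=np.hypot(W[...,0]-f[0],W[...,1]-f[1])
    q=W[(z>h-2)&(z<h+12)&(rr>R+8)&(rr<98)]; g=q.mean(0)[:2]-f; phi=np.arctan2(g[1],g[0])
    s=ctrl.sense(); th=2*np.arctan2(s['ee_rot'][2],s['ee_rot'][1])-np.pi/2
    t=np.array([f[0]+r*np.cos(phi),f[1]+r*np.sin(phi),h+3.5-19])
    want=phi-np.pi/2+(np.pi if flip else 0); print('offset cm',((t-s['eef_pos'])/10).round(2),'spin',((want-th+np.pi)%(2*np.pi)-np.pi).round(3))
E
python3 - <<'E'
from h import *
im,d,W=look(('dish2_mid',20.5),('dish2_grip',44.5))
grasp(W,(650,117),41,41)
E
```

```text
t 23.6 tcp [583.4 157.1 150.4] w 0.5 gf 0 thy 1.015 dq 0.023
dish2_mid [321. 261.] 0.73 [649.6 115.8]
rim n 809 [650.1 116.7] handle n 546 phi 2.594 z 49.0 reach 95.2
offset cm [  0.15  -0.08 -12.62] spin 0.009
```

Request:
{"op": "send_rows", "data": {
  "targets": [
    {"offset": [0.15,-0.1,-4],"spin": 0.01},
    {"offset": [0.15,-0.1,-8],"spin": 0.01},
    {"offset": [0.15,-0.1,-11],"spin": 0.01},
    {"offset": [0.15,-0.1,-12.3],"spin": 0.01},
    {"offset": [0.15,-0.1,-12.5],"spin": 0.01},
    {"offset": [0.15,-0.1,-12.5],"spin": 0.01},
    {"offset": [0.15,-0.1,-12.5],"spin": 0.01}
  ]
}}

```text
time_s: 24.32
eef_pos: [587.1, 156.2, 28.8]
ee_rot: [0.002, 0.27, 0.963, 0.001]
force: [0.4, -0.3, 0.6]
grip_width: 0.499
grip_force: 0.0
```

Request:
{"op": "send_rows", "data": {
  "targets": [
    {"offset": [0,0,0],"spin": 0},
    {"offset": [0,0,0],"spin": 0},
    {"offset": [0,0,0],"spin": 0},
    {"offset": [0,0,0],"spin": 0},
    {"offset": [0,0,0],"spin": 0},
    {"offset": [0,0,0],"spin": 0}
  ],
  "grip": 0
}}

```text
time_s: 24.82
eef_pos: [586.4, 156.3, 27.8]
ee_rot: [0.001, 0.27, 0.963, 0.0]
force: [-2.5, 1.8, 6.9]
grip_width: 0.089
grip_force: 107.6
```

Request:
{"op": "send_rows", "data": {
  "targets": [
    {"offset": [0,0,0.5],"spin": 0},
    {"offset": [0,0,1.5],"spin": 0},
    {"offset": [0,0,3.5],"spin": 0},
    {"offset": [0,0,5.5],"spin": 0},
    {"offset": [0,0,7],"spin": 0},
    {"offset": [0,0,7],"spin": 0}
  ]
}}

```text
time_s: 25.32
eef_pos: [587.5, 156.2, 100.5]
ee_rot: [0.003, 0.27, 0.963, 0.001]
force: [-0.3, 0.5, -1.5]
grip_width: 0.088
grip_force: 107.7
```

Request:
{"op": "send_rows", "data": {
  "targets": [
    {"offset": [-2,0.5,0],"spin": -0.05},
    {"offset": [-5,1.4,0],"spin": -0.1},
    {"offset": [-8,2.2,0],"spin": -0.15},
    {"offset": [-11,3,0],"spin": -0.2},
    {"offset": [-14,3.8,0],"spin": -0.25},
    {"offset": [-17,4.6,0],"spin": -0.285},
    {"offset": [-19.5,5.3,0],"spin": -0.285},
    {"offset": [-20.8,5.6,0],"spin": -0.285}
  ]
}}

```text
time_s: 25.98
eef_pos: [374.8, 212.5, 96.0]
ee_rot: [-0.001, 0.404, 0.915, -0.001]
force: [0.7, -0.2, -2.1]
grip_width: 0.089
grip_force: 107.7
```

Request:
{"op": "send_rows", "data": {
  "targets": [
    {"offset": [0,0,0],"spin": 0},
    {"offset": [0,0,0],"spin": 0},
    {"offset": [0,0,0],"spin": 0}
  ]
}}

```text
time_s: 26.23
eef_pos: [378.8, 212.0, 96.6]
ee_rot: [0.0, 0.405, 0.914, 0.0]
force: [0.7, -1.0, -2.4]
grip_width: 0.087
grip_force: 107.7
```

```bash
python3 - <<'E'
from h import *
s=ctrl.sense(); print(s['eef_pos'],2*np.arctan2(s['ee_rot'][2],s['ee_rot'][1])-np.pi/2)
for n in ['top','side']:
    im,d,W=cloud(n)
    rim(W,(429,157),s['eef_pos'][2]-27.8+41,41)
    if n=='side': save(cv2.resize(im[210:320,300:460],None,fx=4,fy=4),'s2.png')
E
```

```text
[378.82783268 211.96193919  96.62718693] 0.7377079208133472h.py:41: RuntimeWarning: Mean of empty slice.
  g=q.mean(0)-[*f,0]; print('rim n',len(p),f.round(1),'handle n',len(q),'phi',np.arctan2(g[1],g[0]).round(3),'z',q[:,2].mean().round(1),'reach',np.hypot(q[:,0]-f[0],q[:,1]-f[1]).max().round(1))
  ret = um.true_divide(
  ret = ret.dtype.type(ret / rcount)
Traceback (most recent call last):
  File "h.py", line 41, in rim
    g=q.mean(0)-[*f,0]; print('rim n',len(p),f.round(1),'handle n',len(q),'phi',np.arctan2(g[1],g[0]).round(3),'z',q[:,2].mean().round(1),'reach',np.hypot(q[:,0]-f[0],q[:,1]-f[1]).max().round(1))
                                                                                                                                                  ~~~~~~~~~~~~~~~~~~~~~~~~~~~~~~~~~~~~~^^
ValueError: zero-size array to reduction operation maximum which has no identity
```

```bash
python3 - <<'E'
import re
t=open('h.py').read()
t=t.replace("    g=q.mean(0)-[*f,0]; print('rim n'","    print('rim n',len(p),f.round(1))\n    if len(q)<3: return f\n    g=q.mean(0)-[*f,0]; print('rim n'"); open('h.py','w').write(t)
E
python3 - <<'E'
from h import *
s=ctrl.sense(); zr=s['eef_pos'][2]-27.8+41
for n in ['side','top']:
    im,d,W=cloud(n)
    f=rim(W,(429,157),zr,41)
    m=(np.abs(np.hypot(W[...,0]-f[0],W[...,1]-f[1])-39)<3)&(np.abs(W[...,2]-zr)<6); p=W[m]; print(len(p),np.linalg.lstsq(np.c_[p[:,:2]-f,np.ones(len(p))],p[:,2],rcond=None)[0],zr)
    if n=='side': save(cv2.resize(im[210:320,300:460],None,fx=4,fy=4),'s2.png')
E
```

```text
rim n 157 [426.4 157.7]
rim n 157 [426.4 157.7] handle n 116 phi 2.219 z 115.7 reach 96.3
224 [-1.84990811e-04  3.10773966e-03  1.07756170e+02] 109.76697491181127
rim n 56 [430.8 156.9]
90 [-1.22858678e-02 -5.82355497e-03  1.07745016e+02] 109.76697491181127
```

View pics/s2.png

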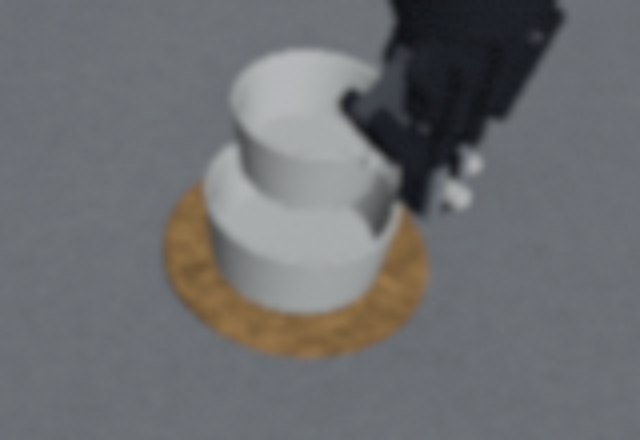

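Dish2 is level and centred above dish1, so it can go in.

Request:
{"op": "send_rows", "data": {
  "targets": [
    {"offset": [0.05,0,-2],"spin": 0},
    {"offset": [0.05,0,-3.5],"spin": 0},
    {"offset": [0.05,0,-4.5],"spin": 0},
    {"offset": [0.05,0,-5.1],"spin": 0},
    {"offset": [0.05,0,-5.5],"spin": 0},
    {"offset": [0.05,0,-5.7],"spin": 0},
    {"offset": [0.05,0,-5.75],"spin": 0},
    {"offset": [0.05,0,-5.75],"spin": 0}
  ]
}}

```text
time_s: 27.05
eef_pos: [378.9, 212.1, 39.5]
ee_rot: [0.0, 0.404, 0.915, 0.0]
force: [-0.2, -0.8, -1.0]
grip_width: 0.088
grip_force: 107.8
```

```bash
python3 - <<'E'
from h import *
s=ctrl.sense(); print(s['eef_pos'],s['force'])
E
```

```text
[378.89991353 212.10991452  39.51636712] [-0.1849144  -0.79533199 -0.983145  ]
```

Request:
{"op": "send_rows", "data": {
  "targets": [
    {"offset": [0,0,-0.05],"spin": 0},
    {"offset": [0,0,-0.05],"spin": 0}
  ]
}}

```text
time_s: 27.22
eef_pos: [378.8, 212.2, 39.1]
ee_rot: [0.0, 0.404, 0.915, 0.0]
force: [-0.2, 0.8, 1.4]
grip_width: 0.083
grip_force: 108.2
```

Request:
{"op": "send_rows", "data": {
  "targets": [
    {"offset": [0,0,0],"spin": 0},
    {"offset": [0,0,0],"spin": 0},
    {"offset": [0,0,0],"spin": 0},
    {"offset": [0,0,3],"spin": 0},
    {"offset": [0,0,7],"spin": 0},
    {"offset": [0,0,11],"spin": 0},
    {"offset": [0,0,11],"spin": 0},
    {"offset": [0,0,11],"spin": 0}
  ],
  "grip": 0.35
}}

```text
time_s: 27.88
eef_pos: [379.4, 212.3, 150.4]
ee_rot: [0.002, 0.404, 0.915, 0.001]
force: [0.1, 0.4, 0.4]
grip_width: 0.352
grip_force: 0.0
```

```bash
python3 - <<'E'
from h import *
im,d,W=look()
f1=rim(W,(429.2,156.7),48,50); f=rim(W,(429.2,156.7),52,41)
for f,R,z in [(f1,48.5,48),(f,39.5,52)]:
    m=(np.abs(np.hypot(W[...,0]-f[0],W[...,1]-f[1])-R)<2)&(np.abs(W[...,2]-z)<5); p=W[m]; print(len(p),np.linalg.lstsq(np.c_[p[:,:2]-f,np.ones(len(p))],p[:,2],rcond=None)[0].round(3))
im,d,W=cloud('top')
for h,R,xy in [(40,32,(656,-121)),(39,23,(590,-366))]: rim(W,xy,h,R)
E
```

```text
t 27.9 tcp [379.4 212.3 150.4] w 0.35 gf 0 thy 0.738 dq 0.055
rim n 905 [428.6 158.2]
rim n 905 [428.6 158.2] handle n 711 phi 3.074 z 56.5 reach 94.6
rim n 591 [428.5 156.2]
rim n 591 [428.5 156.2] handle n 1140 phi 2.788 z 57.9 reach 95.2
504 [-4.0000e-03 -5.0000e-03  4.7518e+01]
590 [-5.0000e-03  7.0000e-03  5.1184e+01]
rim n 52 [ 658.8 -120.3]
rim n 52 [ 658.8 -120.3] handle n 61 phi 2.998 z 47.0 reach 93.9
rim n 0 [ 590. -366.]
rim n 0 [ 590. -366.] handle n 94 phi 2.573 z 43.1 reach 97.9
```

Request:
{"op": "send_rows", "data": {
  "targets": [
    {"offset": [2.1,-3.4,0],"spin": 0.1},
    {"offset": [4.2,-6.8,0],"spin": 0.2},
    {"offset": [6.3,-10.2,0],"spin": 0.3},
    {"offset": [8.4,-13.6,0],"spin": 0.4},
    {"offset": [10.5,-17,0],"spin": 0.5},
    {"offset": [12.6,-20.4,0],"spin": 0.6},
    {"offset": [14.7,-23.8,0],"spin": 0.69},
    {"offset": [16.8,-27.2,0],"spin": 0.69}
  ],
  "grip": 0.5
}}

```text
time_s: 28.65
eef_pos: [546.5, -61.7, 146.8]
ee_rot: [-0.002, 0.069, 0.998, 0.0]
force: [0.2, 0.6, -0.3]
grip_width: 0.501
grip_force: 0.0
```

Request:
{"op": "send_rows", "data": {
  "targets": [
    {"offset": [2.1,-3.4,0],"spin": 0},
    {"offset": [3.5,-5,0],"spin": 0},
    {"offset": [3.5,-5,0],"spin": 0},
    {"offset": [3.5,-5,0],"spin": 0}
  ]
}}

```text
time_s: 28.98
eef_pos: [580.9, -110.3, 146.4]
ee_rot: [-0.002, 0.072, 0.997, 0.001]
force: [-0.5, 0.0, -0.2]
grip_width: 0.5
grip_force: 0.0
```

```bash
python3 - <<'E'
from h import *
im,d,W=look(('dish3_mid',20),('dish3_grip',43.5))
grasp(W,(657.5,-120.5),40,32)
im,d,W=cloud('top'); save(cv2.resize(im[110:310,340:520],None,fx=3,fy=3),'top2.png')
E
```

```text
t 29.0 tcp [ 580.9 -110.3  146.4] w 0.5 gf 0 thy 1.427 dq 0.037
dish3_mid [318. 264.] 0.82 [ 658.4 -123.6]
dish3_grip [320. 199.] 0.67 [ 581.5 -109.9]
rim n 665 [ 657.1 -122.5]
rim n 665 [ 657.1 -122.5] handle n 666 phi 2.999 z 47.9 reach 95.1
offset cm [  0.11  -0.29 -12.35] spin -0.001
```

View pics/top2.png

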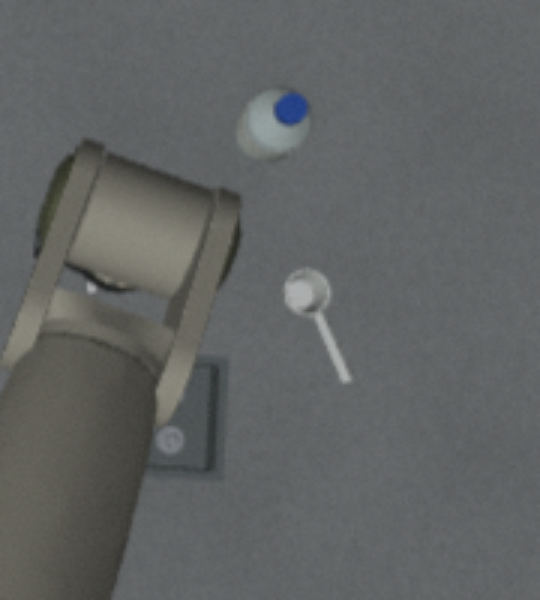

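Dish4 has been knocked to crop (307,292) but is still upright. I'll grasp dish3 first.

Request:
{"op": "send_rows", "data": {
  "targets": [
    {"offset": [0.15,-0.2,-4],"spin": 0},
    {"offset": [0.15,-0.2,-8],"spin": 0},
    {"offset": [0.15,-0.2,-11],"spin": 0},
    {"offset": [0.15,-0.2,-12.2],"spin": 0},
    {"offset": [0.15,-0.2,-12.3],"spin": 0},
    {"offset": [0.15,-0.2,-12.3],"spin": 0},
    {"offset": [0.15,-0.2,-12.3],"spin": 0}
  ]
}}

```text
time_s: 29.77
eef_pos: [584.1, -112.1, 27.9]
ee_rot: [0.002, 0.071, 0.997, -0.001]
force: [-0.0, 0.2, 0.5]
grip_width: 0.499
grip_force: 0.0
```

Request:
{"op": "send_rows", "data": {
  "targets": [
    {"offset": [0,0,0],"spin": 0},
    {"offset": [0,0,0],"spin": 0},
    {"offset": [0,0,0],"spin": 0},
    {"offset": [0,0,0],"spin": 0},
    {"offset": [0,0,0],"spin": 0},
    {"offset": [0,0,0],"spin": 0}
  ],
  "grip": 0
}}

```text
time_s: 30.27
eef_pos: [583.2, -112.0, 26.5]
ee_rot: [0.0, 0.071, 0.997, -0.0]
force: [-3.4, 0.1, 6.4]
grip_width: 0.089
grip_force: 107.7
```

Request:
{"op": "send_rows", "data": {
  "targets": [
    {"offset": [0,0,0.5],"spin": 0},
    {"offset": [0,0,1.5],"spin": 0},
    {"offset": [0,0,3.5],"spin": 0},
    {"offset": [0,0,5.5],"spin": 0},
    {"offset": [0,0,7.5],"spin": 0},
    {"offset": [0,0,7.5],"spin": 0},
    {"offset": [0,0,7.5],"spin": 0}
  ]
}}

```text
time_s: 30.85
eef_pos: [583.3, -112.0, 101.6]
ee_rot: [0.001, 0.071, 0.997, -0.0]
force: [-1.0, -0.2, -2.3]
grip_width: 0.085
grip_force: 107.5
```

Request:
{"op": "send_rows", "data": {
  "targets": [
    {"offset": [-0.8,2.1,0],"spin": -0.11},
    {"offset": [-1.6,4.2,0],"spin": -0.22},
    {"offset": [-2.4,6.3,0],"spin": -0.33},
    {"offset": [-3.2,8.4,0],"spin": -0.44},
    {"offset": [-4,10.5,0],"spin": -0.55},
    {"offset": [-4.8,12.6,0],"spin": -0.66},
    {"offset": [-5.6,14.7,0],"spin": -0.77},
    {"offset": [-6.4,16.8,0],"spin": -0.88}
  ]
}}

```text
time_s: 31.52
eef_pos: [517.7, 57.1, 99.4]
ee_rot: [-0.001, 0.492, 0.871, -0.0]
force: [1.3, -0.3, -1.8]
grip_width: 0.085
grip_force: 107.6
```

Request:
{"op": "send_rows", "data": {
  "targets": [
    {"offset": [-0.8,2.1,0],"spin": -0.12},
    {"offset": [-1.6,4.2,0],"spin": -0.24},
    {"offset": [-2.4,6.3,0],"spin": -0.36},
    {"offset": [-3.2,8.4,0],"spin": -0.48},
    {"offset": [-4,10.5,0],"spin": -0.6},
    {"offset": [-4.8,12.6,0],"spin": -0.72},
    {"offset": [-5.6,14.7,0],"spin": -0.84},
    {"offset": [-6.4,17,0],"spin": -0.92}
  ]
}}

```text
time_s: 32.18
eef_pos: [453.9, 226.8, 99.5]
ee_rot: [-0.0, 0.828, 0.561, -0.001]
force: [0.0, -0.2, -0.3]
grip_width: 0.087
grip_force: 107.6
```

Request:
{"op": "send_rows", "data": {
  "targets": [
    {"offset": [0,0,0],"spin": 0},
    {"offset": [0,0,0],"spin": 0},
    {"offset": [0,0,0],"spin": 0},
    {"offset": [0,0,0],"spin": 0}
  ]
}}

```text
time_s: 32.52
eef_pos: [455.1, 225.3, 100.2]
ee_rot: [-0.0, 0.826, 0.564, -0.0]
force: [-0.7, 0.0, -1.1]
grip_width: 0.089
grip_force: 107.6
```

```bash
cat >> h.py <<'E'
def hover(c,zref,h,R,r,dphi=np.pi/2):
    s=ctrl.sense(); th=2*np.arctan2(s['ee_rot'][2],s['ee_rot'][1])-np.pi/2; phi=th+dphi; e=s['eef_pos']
    g=e[:2]-r*np.array([np.cos(phi),np.sin(phi)]); print('tcp',e.round(1),'phi',phi.round(3),'grip',s['grip_width'],'dish by geometry',g.round(1),'err',(np.array(c)-g).round(1))
    zr=e[2]-zref+h
    for n in ['side','top']:
        im,d,W=cloud(n); f=rim(W,c,zr,R)
        m=(np.abs(np.hypot(W[...,0]-f[0],W[...,1]-f[1])-R+2)<3)&(np.abs(W[...,2]-zr)<6); p=W[m]
        if len(p)>5: print(n,len(p),np.linalg.lstsq(np.c_[p[:,:2]-f,np.ones(len(p))],p[:,2],rcond=None)[0].round(3),zr.round(1))
E
python3 - <<'E'
from h import *
hover((428.5,156.2),26.5,40,32,74.6)
E
```

```text
tcp [455.1 225.3 100.2] phi 1.199 grip 0.08905867905900446 dish by geometry [428.  155.9] err [0.5 0.3]
rim n 4 [418.1 167.8]
rim n 4 [418.1 167.8] handle n 152 phi 1.069 z 120.1 reach 88.5
side 10 [ -0.116   0.221 112.571] 113.7
rim n 51 [429.2 155.6]
top 82 [2.60000e-02 2.20000e-02 1.12209e+02] 113.7
```

Request:
{"op": "send_rows", "data": {
  "targets": [
    {"offset": [0.05,0.03,-2],"spin": 0},
    {"offset": [0.05,0.03,-3.5],"spin": 0},
    {"offset": [0.05,0.03,-4.5],"spin": 0},
    {"offset": [0.05,0.03,-5.1],"spin": 0},
    {"offset": [0.05,0.03,-5.5],"spin": 0},
    {"offset": [0.05,0.03,-5.65],"spin": 0},
    {"offset": [0.05,0.03,-5.7],"spin": 0},
    {"offset": [0.05,0.03,-5.75],"spin": 0}
  ]
}}

```text
time_s: 33.28
eef_pos: [455.8, 226.5, 43.7]
ee_rot: [0.0, 0.826, 0.564, 0.0]
force: [0.5, 1.2, -0.1]
grip_width: 0.085
grip_force: 107.7
```

Request:
{"op": "send_rows", "data": {
  "targets": [
    {"offset": [0,0,-0.05],"spin": 0},
    {"offset": [0,0,-0.05],"spin": 0}
  ]
}}

```text
time_s: 33.45
eef_pos: [455.9, 226.6, 43.2]
ee_rot: [0.0, 0.826, 0.564, 0.001]
force: [0.1, 2.0, 1.0]
grip_width: 0.086
grip_force: 107.9
```

Request:
{"op": "send_rows", "data": {
  "targets": [
    {"offset": [0,0,0],"spin": 0},
    {"offset": [0,0,0],"spin": 0},
    {"offset": [0,0,0],"spin": 0},
    {"offset": [0,0,3],"spin": 0},
    {"offset": [0,0,7],"spin": 0},
    {"offset": [0,0,11],"spin": 0},
    {"offset": [0,0,11],"spin": 0},
    {"offset": [0,0,11],"spin": 0}
  ],
  "grip": 0.35
}}

```text
time_s: 34.12
eef_pos: [456.3, 226.6, 154.4]
ee_rot: [0.001, 0.826, 0.564, 0.002]
force: [-0.6, -0.4, -1.7]
grip_width: 0.346
grip_force: 0.0
```

```bash
cat >> h.py <<'E'
def nest(W):
    for c,R,z in [((428.5,156.5),50,48),((428.5,156.2),41,52),((428.5,156.2),32,56),((428.5,156.2),23,60)]:
        f=np.array(c)
        for _ in range(3):
            m=(np.abs(np.hypot(W[...,0]-f[0],W[...,1]-f[1])-R+1.5)<3)&(np.abs(W[...,2]-z)<5); p=W[m]
            if len(p)<20: break
            f=least_squares(lambda c:np.hypot(p[:,0]-c[0],p[:,1]-c[1])-(R-1.5),f,loss='soft_l1').x
        if len(p)>=20: print('nest',R,len(p),f.round(1),np.linalg.lstsq(np.c_[p[:,:2]-f,np.ones(len(p))],p[:,2],rcond=None)[0].round(3),'want z',z)
E
python3 - <<'E'
from h import *
im,d,W=look(); nest(W)
im,d,W=cloud('top')
for q,z in (('dish4_mid',19.5),('dish4_grip',42.5)):
    for r in ctrl.place_of('top',q): print(q,np.round(r['uv']),round(r['conf'],2),ray('top',r['uv'],z).round()[:2])
c0=ray('top',(442.0,207),39)[:2]; print(c0); rim(W,c0,39,23)
E
```

```text
t 34.1 tcp [456.3 226.6 154.4] w 0.35 gf 0 thy -0.372 dq 0.057
nest 50 547 [430.4 158.1] [ 2.0000e-03 -4.0000e-03  4.7877e+01] want z 48
nest 41 566 [429.8 156.8] [-2.0000e-03  4.0000e-03  5.1511e+01] want z 52
nest 32 644 [429.1 157.1] [8.0000e-03 1.4000e-02 5.5282e+01] want z 56
dish4_mid [444. 207.] 0.54 [ 559. -330.]
dish4_grip [456. 230.] 0.8 [ 491. -356.]
[ 558.62709365 -320.45832913]
rim n 41 [ 560.4 -319.5]
rim n 41 [ 560.4 -319.5] handle n 77 phi -2.79 z 45.8 reach 95.1
```

Request:
{"op": "send_rows", "data": {
  "targets": [
    {"offset": [0.2,-4.1,0],"spin": -0.12},
    {"offset": [0.4,-8.2,0],"spin": -0.24},
    {"offset": [0.6,-12.3,0],"spin": -0.36},
    {"offset": [0.8,-16.4,0],"spin": -0.48},
    {"offset": [1,-20.5,0],"spin": -0.6},
    {"offset": [1.2,-24.6,0],"spin": -0.72},
    {"offset": [1.4,-28.7,0],"spin": -0.8},
    {"offset": [1.6,-32.8,0],"spin": -0.8}
  ],
  "grip": 0.5
}}

```text
time_s: 34.98
eef_pos: [470.7, -103.5, 151.7]
ee_rot: [-0.001, 0.981, 0.196, -0.001]
force: [0.9, 0.5, 0.8]
grip_width: 0.503
grip_force: 0.0
```

Request:
{"op": "send_rows", "data": {
  "targets": [
    {"offset": [0.2,-4.1,0],"spin": 0},
    {"offset": [0.4,-8.2,0],"spin": 0},
    {"offset": [0.6,-12.3,0],"spin": 0},
    {"offset": [0.8,-16.4,0],"spin": 0},
    {"offset": [1,-20.5,0],"spin": 0},
    {"offset": [1.7,-24.8,0],"spin": 0},
    {"offset": [1.7,-24.8,0],"spin": 0},
    {"offset": [1.7,-24.8,0],"spin": 0}
  ]
}}

```text
time_s: 35.65
eef_pos: [487.7, -351.0, 150.6]
ee_rot: [-0.001, 0.98, 0.197, -0.001]
force: [-0.1, 0.8, -0.5]
grip_width: 0.504
grip_force: 0.0
```

```bash
python3 - <<'E'
from h import *
im,d,W=look(('dish4_mid',19.5),('dish4_grip',42.5),img='w6.png')
grasp(W,(559,-321),39,23,flip=1)
E
```

```text
t 35.6 tcp [ 487.7 -351.   150.6] w 0.5 gf 0 thy -1.175 dq 0.058
dish4_mid [320. 109.] 0.81 [ 558.3 -318.5]
dish4_grip [318. 200.] 0.85 [ 484.9 -347.6]
rim n 678 [ 559.3 -321.4]
rim n 678 [ 559.3 -321.4] handle n 792 phi -2.783 z 47.0 reach 94.7
offset cm [-2.000e-02  1.000e-02 -1.285e+01] spin -0.041
```

View pics/w6.png

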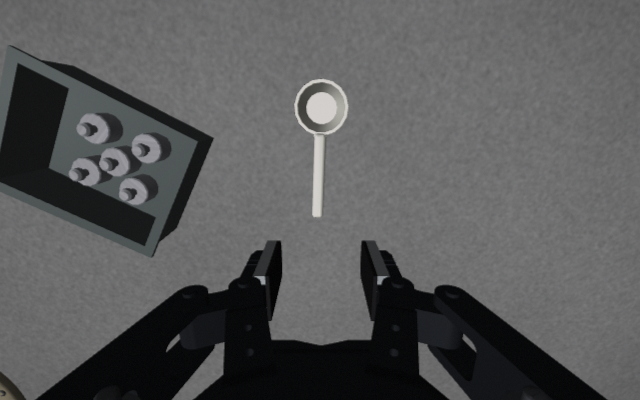

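The dish4 handle runs from (319,135) to (317,217), and the tub holds all five weights. Grasp it now.

Request:
{"op": "send_rows", "data": {
  "targets": [
    {"offset": [0,0,-4],"spin": -0.035},
    {"offset": [0,0,-8],"spin": -0.035},
    {"offset": [0,0,-11],"spin": -0.035},
    {"offset": [0,0,-12.5],"spin": -0.035},
    {"offset": [0,0,-12.8],"spin": -0.035},
    {"offset": [0,0,-12.8],"spin": -0.035},
    {"offset": [0,0,-12.8],"spin": -0.035}
  ]
}}

```text
time_s: 36.38
eef_pos: [489.2, -349.5, 26.2]
ee_rot: [0.001, 0.983, 0.181, 0.001]
force: [0.4, -0.2, -0.4]
grip_width: 0.498
grip_force: 0.0
```

Request:
{"op": "send_rows", "data": {
  "targets": [
    {"offset": [0,0,0],"spin": 0},
    {"offset": [0,0,0],"spin": 0},
    {"offset": [0,0,0],"spin": 0},
    {"offset": [0,0,0],"spin": 0},
    {"offset": [0,0,0],"spin": 0},
    {"offset": [0,0,0],"spin": 0}
  ],
  "grip": 0
}}

```text
time_s: 36.88
eef_pos: [488.6, -350.0, 25.3]
ee_rot: [0.001, 0.984, 0.181, 0.0]
force: [-2.3, -1.1, 5.0]
grip_width: 0.087
grip_force: 107.7
```

Request:
{"op": "send_rows", "data": {
  "targets": [
    {"offset": [0,0,0.5],"spin": 0},
    {"offset": [0,0,1.5],"spin": 0},
    {"offset": [0,0,3.5],"spin": 0},
    {"offset": [0,0,5.5],"spin": 0},
    {"offset": [0,0,7.8],"spin": 0},
    {"offset": [0,0,7.8],"spin": 0},
    {"offset": [0,0,7.8],"spin": 0}
  ]
}}

```text
time_s: 37.47
eef_pos: [488.8, -349.8, 104.0]
ee_rot: [0.001, 0.983, 0.181, 0.001]
force: [-0.4, 0.9, -1.3]
grip_width: 0.085
grip_force: 107.5
```

Request:
{"op": "send_rows", "data": {
  "targets": [
    {"offset": [-0.5,3.5,0],"spin": 0.1},
    {"offset": [-1,7,0],"spin": 0.2},
    {"offset": [-1.5,10.5,0],"spin": 0.3},
    {"offset": [-2,14,0],"spin": 0.4},
    {"offset": [-2.5,17.5,0],"spin": 0.5},
    {"offset": [-3,21,0],"spin": 0.6},
    {"offset": [-3.5,24.5,0],"spin": 0.7},
    {"offset": [-4,28,0],"spin": 0.8}
  ]
}}

```text
time_s: 38.13
eef_pos: [447.3, -67.8, 101.9]
ee_rot: [-0.001, 0.834, 0.552, -0.001]
force: [0.6, -0.6, -1.0]
grip_width: 0.087
grip_force: 107.6
```

Request:
{"op": "send_rows", "data": {
  "targets": [
    {"offset": [-0.6,3.5,0],"spin": 0.1},
    {"offset": [-1.2,7,0],"spin": 0.2},
    {"offset": [-1.8,10.5,0],"spin": 0.3},
    {"offset": [-2.2,13.5,0],"spin": 0.37},
    {"offset": [-2.2,15,0],"spin": 0.37},
    {"offset": [-2.2,15,0],"spin": 0.37},
    {"offset": [-2.2,15,0],"spin": 0.37},
    {"offset": [-2.2,15,0],"spin": 0.37}
  ]
}}

```text
time_s: 38.8
eef_pos: [426.3, 79.7, 102.3]
ee_rot: [-0.0, 0.72, 0.694, -0.0]
force: [-0.3, 0.1, -0.3]
grip_width: 0.084
grip_force: 107.6
```

```bash
python3 - <<'E'
from h import *
hover((429.1,157),25.3,39,23,76.3,-np.pi/2+.02)
im,d,W=look(); 
E
```

```text
tcp [426.3  79.7 102.3] phi -1.588 grip 0.0842116013441225 dish by geometry [427.7 156. ] err [1.4 1. ]
rim n 112 [426.  157.2]
rim n 112 [426.  157.2] handle n 146 phi -1.598 z 122.6 reach 95.8
side 162 [ 2.00000e-03 -2.20000e-02  1.14053e+02] 116.0
rim n 0 [429.1 157. ]
t 38.9 tcp [426.5  79.5 102.4] w 0.09 gf 108 thy -0.039 dq 0.003
```

Request:
{"op": "send_rows", "data": {
  "targets": [
    {"offset": [0.1,0.1,-2],"spin": 0},
    {"offset": [0.1,0.1,-3.5],"spin": 0},
    {"offset": [0.1,0.1,-4.5],"spin": 0},
    {"offset": [0.1,0.1,-5],"spin": 0},
    {"offset": [0.1,0.1,-5.4],"spin": 0},
    {"offset": [0.1,0.1,-5.5],"spin": 0},
    {"offset": [0.1,0.1,-5.55],"spin": 0},
    {"offset": [0.1,0.1,-5.6],"spin": 0}
  ]
}}

```text
time_s: 39.62
eef_pos: [427.8, 81.3, 47.1]
ee_rot: [0.0, 0.72, 0.694, 0.0]
force: [-0.1, -1.0, 0.5]
grip_width: 0.087
grip_force: 107.8
```

Request:
{"op": "send_rows", "data": {
  "targets": [
    {"offset": [0,0,0],"spin": 0},
    {"offset": [0,0,-0.03],"spin": 0}
  ]
}}

```text
time_s: 39.78
eef_pos: [427.9, 81.3, 46.9]
ee_rot: [0.001, 0.72, 0.694, 0.0]
force: [-0.3, -2.4, 2.8]
grip_width: 0.081
grip_force: 108.1
```

Request:
{"op": "send_rows", "data": {
  "targets": [
    {"offset": [0,0,0],"spin": 0},
    {"offset": [0,0,0],"spin": 0},
    {"offset": [0,0,0],"spin": 0},
    {"offset": [0,0,3],"spin": 0},
    {"offset": [0,0,7],"spin": 0},
    {"offset": [0,0,11],"spin": 0},
    {"offset": [0,0,14],"spin": 0},
    {"offset": [0,0,14],"spin": 0}
  ],
  "grip": 0.35
}}

```text
time_s: 40.45
eef_pos: [429.8, 81.4, 191.9]
ee_rot: [0.004, 0.72, 0.694, 0.003]
force: [-0.2, 0.3, 0.5]
grip_width: 0.349
grip_force: 0.0
```

```bash
python3 - <<'E'
from h import *
im,d,W=look(img='w7.png'); nest(W)
E
```

```text
t 40.5 tcp [429.8  81.4 191.9] w 0.35 gf 0 thy -0.037 dq 0.114
nest 50 1361 [429.9 157.2] [-1.0000e-03 -0.0000e+00  4.7467e+01] want z 48
nest 41 1126 [429.4 155.6] [-2.0000e-03  1.0000e-03  5.1583e+01] want z 52
nest 32 878 [428.6 155.6] [2.0000e-03 4.0000e-03 5.5626e+01] want z 56
nest 23 645 [430.  156.7] [ 2.0000e-03 -2.0000e-03  5.9708e+01] want z 60
```

View pics/w7.png

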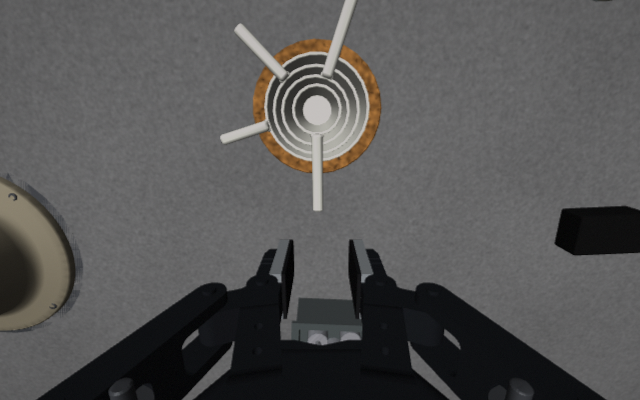

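The four dishes sit concentric on the mat around (317,108), flat, with their handles fanned out. The tub holds all five weights and the gripper touches nothing, so I'm handing in.

```bash
python3 - <<'E'
from h import *
im,d,W=cloud('top'); ctrl.capture('top')
for r in ctrl.place_of('top','weight2_mid'): print(r['conf'],ray('top',r['uv'],20).round())
print(ctrl.finish_job())
E
```

```text
the job is handed in; nothing more can be done
None
```

The job is handed in. All five weights are in the tub and the four dishes sit flat and nested on the mat with their handles fanned out. I kept clear of the bottle, jar and block but took no final measurement of them.

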